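# Turn the moulds in the screw press and press again

## Robot

A 6-joint arm with a two-finger parallel gripper is mounted at the origin on the work surface. World frame = base frame: x ahead of the robot, y to its left, z up, the work surface at z = 0. Lengths are in m, angles in rad, forces in N, time in s.
With the tool pointing down it reaches from about 0.25 to 0.8 m from the base axis. Payload 8.5 kg.
Tool frame: the origin (TCP) lies at the very end of the fingers, on their centre line; the grasp point (between the pads) lies 19 mm behind it; z points along the fingers, y is the line along which they close (so a half turn about z gives the same grasp; the last joint's range is limited). The gripper opens to 85 mm and grips with 20 to 120 N. Pads are 22 mm wide; open, the fingers measure 114 mm over their backs; the gripper's body (76 mm by 85 mm) begins 54 mm behind the grasp point. The pads swing forward as they close: fully open they stand 13 mm farther back than shut.
Start: joints at [1.136, 0.238, -0.013, 1.319, 0, 1.571], TCP at [0.221, 0.476, 0.231] pointing down, gripper open.
Joint ranges: [-2.66, 2.66], [-1.03, 1.9], [-1.14, 1.46], [-1.82, 2.27], [-1.45, 1.34], [-3.14, 3.14]. Speed limits (rad/s): [2.22, 2.22, 2.79, 3.14, 3.14, 3.14].

## Interface

Orientations are given as a unit quaternion [x, y, z, w].
In Python, from workcell import get_state, eyes, ctrl gives the robot as it stands.
- The arm moves only by the shell command python3 -m pendant 'ROWS' [FORCE]. ROWS is JSON, a list of rows, each an object with "travel": the shift along the world's x, y, z in m, a list of three; "turn": the turn, a rotation vector about the world's x, y, z in rad, a list of three; "hand": the opening, from 0 (shut) to 1 (fully open). A call has 1 to 5 rows; each row shifts and turns the commanded pose from where the row before left it; what a row does not reach is not made up. A row lasts 1/8 s, in which the tool goes at most 62.5 mm and 10.7 degrees, less where a joint would pass 70% of its speed; a pose out of reach is approached as far as the arm can. A call with a gripper value outside its range is refused whole. The fingers move at their own pace and stop on an object; FORCE is the grip in N (left out, the last holds). Time passes only in rows, so rows that do not move let the fingers close. It gives the time, the measured TCP pose, the force, the opening and the grip force at its end, in the units of the state.
- get_state(): the state, without advancing time (a new reading comes with each control period).
- eyes.get_image(name): name is "scene" or "side" or "wrist"; returns the picture (420x560x3 uint8, red, green, blue); there is no depth.
- eyes.camera_info(name): a dict with "camera_matrix" (3x3 intrinsics, pixels), "R" (3x3) and "t" (3): a world point X has camera coordinates R X + t. Camera axes: x right, y down, z forward; pixel columns grow to the right and rows downward; lengths in m; the calibration is good to about 2 mm. A picture is of the moment at which its call begins: read the wrist's pose just before it. camera_info takes no time and is no camera call; for the wrist camera it gives the pose at the moment of the call.
- ctrl.close_job(): hands the job in; it is judged then, once.
The state is a dict: "clock": time; "q": joint angles; "dq": joint speeds; "tau": joint torques, N m; "position": TCP position; "tcp_rot": TCP orientation; "contact_force": force on the tool from outside, world axes, zero at the start; "moment": the same for the moment, N m; "gripper_width": opening from 0.0 (shut) to 1.0 (fully open); "grip_force": force on a finger pad.
Only numpy, scipy, OpenCV 4.12 (cv2) and the standard library are available. Lean on these libraries where they do the work, as an engineer would, in place of code of your own. Each camera call takes 0.05 s, during which the arm holds its last target. There are 200 camera calls.

## Task

The moulds in the bench screw press are due for turning: wind the handwheel anticlockwise until the platen is right back up, draw the drip tray all the way out to the side, turn every mould over so that its slotted base faces up, and set each back flat in the tray, in a row along the middle under where the platen comes down. Then push the tray fully home and wind the handwheel clockwise until the platen presses on the moulds and the stud on the wheel's rim stands over the pointer again, one full turn from right back. Do not knock over any of the glassware.

Things in the scene. Friction and masses are not known exactly. Their poses are not given: they have to be found in the camera images.
- press: Grey bench screw press, fixed, 390 mm (its x) by 180 mm (its y), 31 mm high at the base plate. Origin under its centre, on the bench. Two 28 mm columns stand at its x = +-170 mm, y = 0; a crosshead 385 by 66 mm joins them, 128 to 160 mm up (column nuts to 182 mm). The tray slides out towards its -y. When the platen is right back its underside is 82 mm above the bench.
- wheel (a joint): Handwheel on top of the press, vertical axis. 0 = wound right back (platen up, at its stop), grows as the wheel turns clockwise seen from above and lowers the platen, 20 mm a turn, up to 7.5 rad. The platen first touches the moulds at 5.03 rad; the mark (stud over pointer, sprung platen pushed in 4 mm) is one full turn, 6.28 rad. Friction 0.25 N m; it stays where it is left.
- wheel_hub (a point): Centre of the handwheel, on its axis, at the height of the rim's centre line (190 mm above the bench; it neither rises nor falls). The rim is a black round bar 16 mm thick on a circle of 78 mm radius, clear for a finger inside and out; the hub is 19 mm in radius, and a steel stem of 9 mm radius stands up to 24 mm above this point. Three 12 mm spokes: one to the stud, the others 120 degrees either side of it.
- wheel_stud (a point): Top of the small brass index stud (12 mm thick, standing 22 mm above the rim's centre line) on the rim, 78 mm from the wheel's axis, above one spoke. Turns with the wheel.
- pointer (a point): Fixed brass pointer tongue (34 by 16 mm, its tip towards the wheel) flat on top of the crosshead, on the press's -x side of the wheel axis, 104 mm from the axis. The stud stands over it (same direction from the axis) at wheel angle 0 and at 6.28.
- tray (a joint): Travel of the drip tray: 0 = fully home under the platen, 0.175 m = fully out towards the press's -y. Slides on runners with 2.5 N friction.
- tray_mid (a point): Centre of the tray's floor, on its upper face, 40 mm above the bench; axes as the press. The steel floor is 300 mm (x) by 130 mm (y) with a lip 4 mm thick that stands 8 mm above it all round; a low drip apron 200 mm wide runs on to 108 mm on the -y side, outside the lip.
- tray_handle (a point): Middle of the tray's bow handle: a horizontal round bar, 12 mm thick and 90 mm long along the press's x, 160 mm from tray_mid on its -y side, 50 mm above the bench, with about 45 mm clear between bar and tray. The wheel's rim overhangs to 86 mm from the press axis.
- platen (a joint): How far the spring under the screw is pushed in by the moulds: 0 = platen hanging free, 0.004 m when pressed at the mark. Spring 2 N/mm. The platen is a steel plate 288 by 92 mm (press x by y), centred over the tray when that is home.
- mould1: Closed white pressing mould, a flat block 62 by 62 by 26 mm, 0.25 to 0.40 kg, two or three of them present. Origin at its centre. Its own z axis points out of the lid face (a steel square plate with a round dark hole); the opposite face is the base, with five dark parallel slots. It starts lid up on the tray in the press, the three places being at press x = -92, 0 and 92 mm.
- mould2: Another such mould (as mould1).
- mould3: Another such mould (as mould1).
- board: Fixed grey board, 260 mm (its x) by 220 mm (its y), 10 mm thick, free of things: room to turn the moulds on. Origin under its centre, on the bench.
- flask: Glass conical flask, 82 mm across the foot, 132 mm high; glassware to leave standing. Origin under its centre, z up.
- beaker: Glass beaker, 68 mm across, 90 mm high; glassware to leave standing. Origin under its centre, z up.
- jar1: Glass sample jar with steel cap, 60 mm across, 85 mm high; glassware to leave standing. Origin under its centre, z up.
- jar2: Another such jar.

How it is judged:
On the way, in this order (a step that is already met when the one before it is completed fails the run):
1. the press is wound back, platen well clear of the moulds, with the tray still home (value of joint wheel below 1 rad and value of joint tray below 0.02 m), for 0.2 s.
2. with the tray out, every mould lies base up, flat and let go, along the middle of the tray (value of joint tray above 0.12 m and angle between each of mould1, mould2, mould3's own z axis and vertical above 3 rad and z of mould1 in the frame of tray_mid between 0.008 and 0.019 m and x of mould1 in the frame of tray_mid between -0.122 and 0.122 m and y of mould1 in the frame of tray_mid between -0.036 and 0.036 m and z of mould2 in the frame of tray_mid between 0.008 and 0.019 m and x of mould2 in the frame of tray_mid between -0.122 and 0.122 m and y of mould2 in the frame of tray_mid between -0.036 and 0.036 m and z of mould3 in the frame of tray_mid between 0.008 and 0.019 m and x of mould3 in the frame of tray_mid between -0.122 and 0.122 m and y of mould3 in the frame of tray_mid between -0.036 and 0.036 m and contact force between each of mould1, mould2, mould3 and the fingers below 0.2 N), for 0.3 s.
3. the tray is pushed home under the raised platen with the turned moulds on it (value of joint tray below 0.008 m and value of joint wheel below 2.5 rad and angle between each of mould1, mould2, mould3's own z axis and vertical above 3 rad and z of mould1 in the frame of tray_mid between 0.008 and 0.019 m and x of mould1 in the frame of tray_mid between -0.122 and 0.122 m and y of mould1 in the frame of tray_mid between -0.036 and 0.036 m and z of mould2 in the frame of tray_mid between 0.008 and 0.019 m and x of mould2 in the frame of tray_mid between -0.122 and 0.122 m and y of mould2 in the frame of tray_mid between -0.036 and 0.036 m and z of mould3 in the frame of tray_mid between 0.008 and 0.019 m and x of mould3 in the frame of tray_mid between -0.122 and 0.122 m and y of mould3 in the frame of tray_mid between -0.036 and 0.036 m), for 0.2 s.
At the end, for the whole second after the job is handed in: Every mould lies base up, flat (within 8 degrees) on the tray, within 36 mm of its long middle line and 122 mm of its centre along it; tray home within 8 mm; wheel within 0.25 rad of its mark, one full turn from right back; spring of the platen pushed in over 1.5 mm; all at rest (value of joint wheel between 6.03 and 6.53 rad and value of joint platen above 0.0015 m and value of joint tray below 0.008 m and velocity of joint wheel below 0.1 rad/s and angle between each of mould1, mould2, mould3's own z axis and vertical above 3 rad and z of mould1 in the frame of tray_mid between 0.008 and 0.019 m and x of mould1 in the frame of tray_mid between -0.122 and 0.122 m and y of mould1 in the frame of tray_mid between -0.036 and 0.036 m and z of mould2 in the frame of tray_mid between 0.008 and 0.019 m and x of mould2 in the frame of tray_mid between -0.122 and 0.122 m and y of mould2 in the frame of tray_mid between -0.036 and 0.036 m and z of mould3 in the frame of tray_mid between 0.008 and 0.019 m and x of mould3 in the frame of tray_mid between -0.122 and 0.122 m and y of mould3 in the frame of tray_mid between -0.036 and 0.036 m and linear speed of each of mould1, mould2, mould3 below 0.02 m/s); the robot touches nothing.
It fails at once if a piece of glassware is knocked over (angle between any of flask, beaker, jar1, jar2's own z axis and vertical above 0.8 rad).
Of mould1, mould2, mould3 only 2 to 3 are there at a start; the rules pass over those that are not, and their reading is None.
At some moment in a run one of mould1, mould2, mould3 may be knocked a few centimetres aside while the robot is not near it.
Once in a run the grip may slacken for a moment while it holds something.
It also fails if it takes over 210 s, if anything falls off the work surface, if the arm or the gripper's body presses on something with over 40 N, if the wrist force passes 120 N, or if a joint passes its speed limit or range.

## Working session

There is one attempt and no reset: what is moved stays moved. The work goes in short steps, Python scripts to look and compute and a shell command to move; the robot and the scene stay as the last step left them, time stands still between calls to the robot, and variables do not carry over. Pictures are saved under pics/ and viewed, at most 14 in all, crops included, and the job is handed in when it is done.

```bash
ls; mkdir -p pics; python3 - <<'E'
from workcell import get_state, eyes
import cv2
s=get_state(); print({k:s[k] for k in('clock','position','tcp_rot','gripper_width')})
for n in('scene','side'):
    cv2.imwrite(f'pics/{n}0.png',eyes.get_image(n)[:,:,::-1]); 
    i=eyes.camera_info(n); print(n,i)
E
```

```text
pics
{'clock': 0.0, 'position': array([0.22098152, 0.47577511, 0.23067258]), 'tcp_rot': array([ 2.15700983e-01,  9.76459195e-01, -7.08763115e-04, -1.54224905e-04]), 'gripper_width': 1.0039456064574404}
scene {'camera_matrix': array([[520.65468442,   0.        , 276.581552  ],
       [  0.        , 520.65468442, 207.59611051],
       [  0.        ,   0.        ,   1.        ]]), 'R': array([[-0.32562967,  0.94546945,  0.00726847],
       [ 0.7487801 ,  0.26256646, -0.60859446],
       [-0.57731592, -0.19273393, -0.79344814]]), 't': array([ 0.11802738, -0.35258455,  1.85407887])}
side {'camera_matrix': array([[520.23093197,   0.        , 272.34961421],
       [  0.        , 520.23093197, 201.3985929 ],
       [  0.        ,   0.        ,   1.        ]]), 'R': array([[ 0.96949466, -0.24505588,  0.00526569],
       [-0.11439725, -0.47137119, -0.87448412],
       [ 0.21677957,  0.8472053 , -0.48502556]]), 't': array([-0.55394855,  0.23501482,  1.33680872])}
```

View pics/scene0.png

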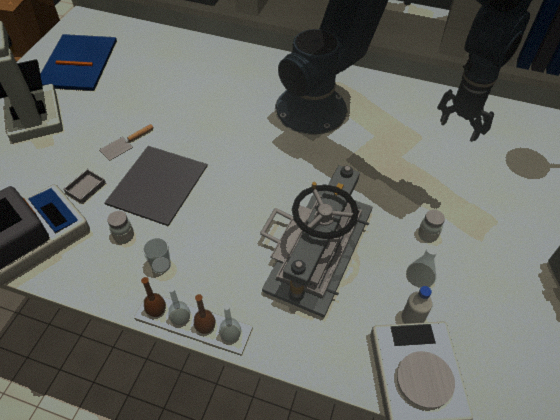

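View pics/side0.png

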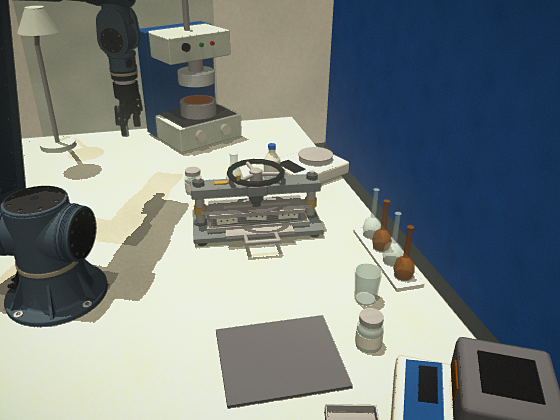

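The scene view shows the press at about (320,230) with its handwheel hub near (325,211), the board at (158,184), jars at (120,227) and (432,224), beaker (157,256) and flask (422,268). The tray's handle points to image left (−y). I'll zoom in to get the details.

```bash
cat > h.py <<'E'
import numpy as np, cv2
from workcell import get_state, eyes
from scipy.spatial.transform import Rotation as Rn
def ray(info,px):
    K,R,t=info['camera_matrix'],info['R'],info['t']
    d=R.T@np.linalg.inv(K)@[px[0],px[1],1]; return -R.T@t,d
def at(info,px,z):
    o,d=ray(info,px); return o+d*(z-o[2])/d[2]
def proj(info,X):
    c=info['R']@np.asarray(X,float)+info['t']; p=info['camera_matrix']@c; return p[:2]/p[2]
def crop(img,x0,y0,w,h,s,name):
    cv2.imwrite('pics/'+name,cv2.resize(img[y0:y0+h,x0:x0+w,::-1],None,fx=s,fy=s,interpolation=cv2.INTER_CUBIC))
E
python3 - <<'E'
from h import *
a=cv2.imread('pics/scene0.png')[:,:,::-1];b=cv2.imread('pics/side0.png')[:,:,::-1]
A=a[155:315,255:385];B=b[150:260,180:340]
A=cv2.resize(A,None,fx=3.5,fy=3.5,interpolation=2);B=cv2.resize(B,None,fx=5,fy=5,interpolation=2)
cv2.imwrite('pics/c1.png',A[:,:,::-1]);cv2.imwrite('pics/c2.png',B[:,:,::-1])
i=eyes.camera_info('scene');j=eyes.camera_info('side')
for n,p,z in[('nutA',(347,170),.182),('nutB',(298,266),.182),('hub',(325,211),.19),('jar2',(432,236),.0),('flask',(422,280),0),('beaker',(157,268),0),('jar1',(122,238),0),('board',(158,184),.01),('b1',(153,147),.01),('b2',(207,161),.01),('b3',(160,222),.01),('b4',(107,189),.01)]: print(n,at(i,p,z).round(3))
E
```

```text
nutA [0.404 0.218 0.182]
nutB [0.741 0.183 0.182]
hub [0.567 0.2   0.19 ]
jar2 [ 0.408  0.496 -0.   ]
flask [0.564 0.493 0.   ]
beaker [ 0.77  -0.212  0.   ]
jar1 [ 0.713 -0.354  0.   ]
board [ 0.501 -0.343  0.01 ]
b1 [ 0.363 -0.432  0.01 ]
b2 [ 0.361 -0.238  0.01 ]
b3 [ 0.631 -0.271  0.01 ]
b4 [ 0.571 -0.482  0.01 ]
```

View pics/c1.png

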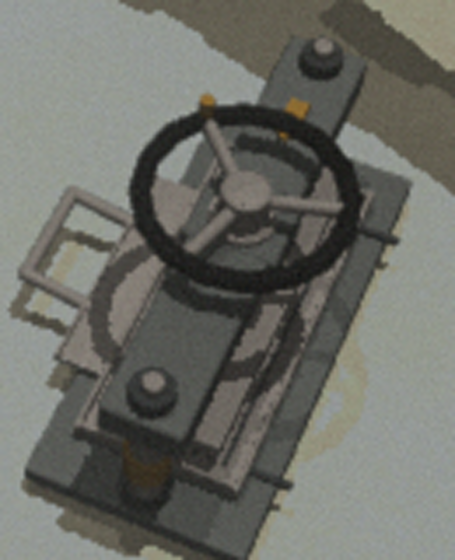

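View pics/c2.png

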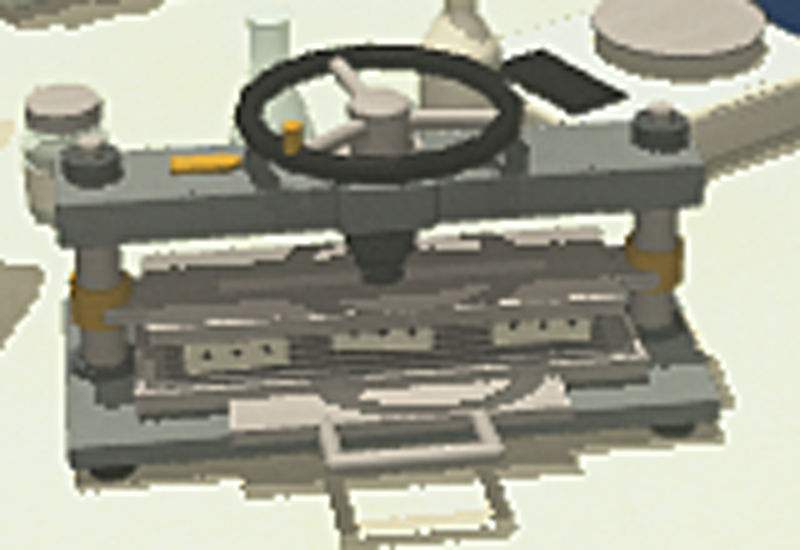

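Crop 1 shows the stud at crop (207,103), short of the pointer at (296,110) on the −y side. The hub top is at (247,187) and the nut tops at (322,45) and (152,382). Crop 2 shows three moulds under the platen, so I'll work out the press pose and the wheel angle.

```bash
python3 - <<'E'
from h import *
i=eyes.camera_info('scene');j=eyes.camera_info('side')
c1=lambda x,y:(255+x/3.5,155+y/3.5); c2=lambda x,y:(180+x/5,150+y/5)
def tri(a,b):
    A=[];B=[]
    for I,p in((i,a),(j,b)):
        o,d=ray(I,p);d/=np.linalg.norm(d);P=np.eye(3)-np.outer(d,d);A.append(P);B.append(P@o)
    return np.linalg.solve(sum(A),sum(B))
P={}
for n,a,b,z in[('nutA',(322,45),(92,140),.185),('nutB',(152,381),(660,112),.185),('stem',(247,185),(380,92),.214),('stud',(207,100),(292,123),.212),('handle',(47,230),(412,460),.05)]:
    P[n]=tri(c1(*a),c2(*b)); print(n,P[n].round(3),at(i,c1(*a),z).round(3),at(j,c2(*b),z).round(3))
x=P['nutB']-P['nutA'];yaw=np.arctan2(x[1],x[0]);print('len',np.hypot(*x[:2]),'yaw',yaw,'ctr',(P['nutA']+P['nutB'])/2)
s=P['stud']-P['stem'];print(np.hypot(*s[:2]),'theta',(yaw+np.pi-np.arctan2(s[1],s[0]))%(2*np.pi))
E
```

```text
nutA [0.4   0.215 0.181] [0.399 0.216 0.185] [0.401 0.202 0.185]
nutB [0.736 0.18  0.177] [0.737 0.183 0.185] [0.732 0.16  0.185]
stem [0.568 0.199 0.2  ] [0.575 0.202 0.214] [0.564 0.166 0.214]
stud [0.507 0.151 0.21 ] [0.506 0.152 0.212] [0.508 0.142 0.212]
handle [0.549 0.037 0.048] [0.548 0.039 0.05 ] [0.55  0.031 0.05 ]
len 0.338004308363788 yaw -0.10309358288702919 ctr [0.56762341 0.19765975 0.17893008]
0.07808211191983688 theta 5.5086894099120585
```

```bash
R='';
python3 -m pendant '[{"travel":[0.0353,-0.0323,0],"turn":[0,0,0],"hand":0},{"travel":[0.0353,-0.0323,0],"turn":[0,0,0],"hand":0},{"travel":[0.0353,-0.0323,0],"turn":[0,0,0],"hand":0},{"travel":[0.0353,-0.0323,0],"turn":[0,0,0],"hand":0},{"travel":[0.0353,-0.0323,0],"turn":[0,0,0],"hand":0}]' 60
python3 -m pendant '[{"travel":[0.0353,-0.0323,0],"turn":[0,0,0],"hand":0},{"travel":[0.0353,-0.0323,0],"turn":[0,0,0],"hand":0},{"travel":[0.0353,-0.0323,0],"turn":[0,0,0],"hand":0},{"travel":[0.0353,-0.0323,0],"turn":[0,0,0],"hand":0},{"travel":[0.0353,-0.0323,0],"turn":[0,0,0],"hand":0}]'
python3 - <<'E'
from h import *
print(get_state()['q'].round(2)); crop(eyes.get_image('wrist'),0,0,560,420,1,'w0.png')
E
```

```text
clock: 0.72
position: [0.3985, 0.3134, 0.231]
tcp_rot: [0.216, 0.976, -0.0, -0.0]
contact_force: [-0.1, 0.2, 0.2]
gripper_width: 0.002
grip_force: 0.0
clock: 1.35
position: [0.575, 0.1518, 0.2309]
tcp_rot: [0.216, 0.976, -0.0, -0.0]
contact_force: [0.3, 0.4, 0.4]
gripper_width: -0.003
grip_force: 0.0
[0.26 0.36 0.16 1.37 0.   0.69]
```

View pics/w0.png

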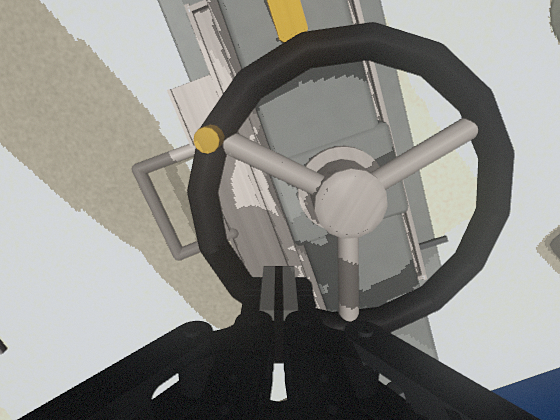

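The wrist view shows the fingertips at (278,270), inside the rim and between the stud spoke and the lower spoke. Next I insert the fingers and push the lower spoke anticlockwise.

```bash
cd .;
python3 -m pendant '[{"travel":[0,0.001,-0.02],"turn":[0,0,0],"hand":0},{"travel":[0,0,-0.02],"turn":[0,0,0],"hand":0},{"travel":[0,0,-0.018],"turn":[0,0,0],"hand":0},{"travel":[0,0,0],"turn":[0,0,0],"hand":0}]'
python3 -m pendant '[{"travel":[0.0214,0.0091,0],"turn":[0,0,0],"hand":0},{"travel":[0.014,0.0186,0],"turn":[0,0,0],"hand":0},{"travel":[0.0029,0.0232,0],"turn":[0,0,0],"hand":0}]'
python3 -m pendant '[{"travel":[-0.0091,0.0214,0],"turn":[0,0,0],"hand":0},{"travel":[-0.0186,0.014,0],"turn":[0,0,0],"hand":0},{"travel":[-0.0232,0.0029,0],"turn":[0,0,0],"hand":0}]'
python3 -m pendant '[{"travel":[-0.0214,-0.0091,0],"turn":[0,0,0],"hand":0},{"travel":[-0.014,-0.0186,0],"turn":[0,0,0],"hand":0},{"travel":[-0.0029,-0.0232,0],"turn":[0,0,0],"hand":0}]'
python3 -m pendant '[{"travel":[0.0091,-0.0214,0],"turn":[0,0,0],"hand":0},{"travel":[0,0,0],"turn":[0,0,0],"hand":0}]'
python3 - <<'E'
from h import *
crop(eyes.get_image('scene'),255,155,130,160,3.5,'c3.png')
E
```

```text
clock: 1.9
position: [0.5731, 0.1538, 0.1718]
tcp_rot: [0.216, 0.976, -0.001, -0.001]
contact_force: [-0.2, -0.3, 0.8]
gripper_width: -0.001
grip_force: 0.0
clock: 2.28
position: [0.6121, 0.2027, 0.1731]
tcp_rot: [0.217, 0.976, -0.003, -0.001]
contact_force: [-1.5, -10.1, -2.7]
gripper_width: -0.002
grip_force: 4.2
clock: 2.65
position: [0.5651, 0.2435, 0.1748]
tcp_rot: [0.216, 0.976, 0.0, 0.004]
contact_force: [14.3, -3.6, 2.8]
gripper_width: -0.005
grip_force: 5.9
clock: 3.02
position: [0.5246, 0.1953, 0.1755]
tcp_rot: [0.214, 0.977, 0.004, 0.002]
contact_force: [0.4, 10.9, -0.5]
gripper_width: 0.001
grip_force: 4.5
clock: 3.28
position: [0.5328, 0.1704, 0.1741]
tcp_rot: [0.216, 0.976, 0.0, 0.0]
contact_force: [-0.1, -0.8, -0.2]
gripper_width: 0.003
grip_force: 0.0
```

View pics/c3.png

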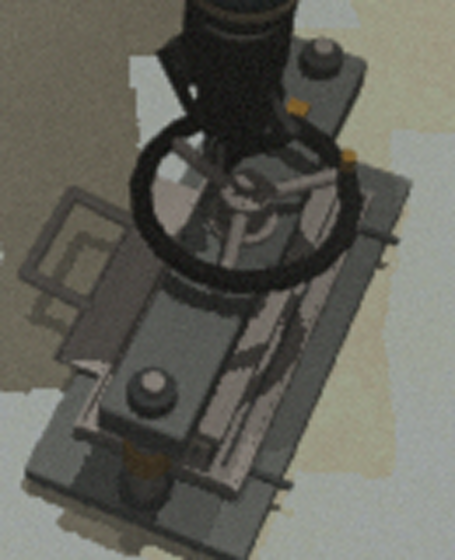

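The stud is now at crop (348,155), so the wheel has turned about 265° and about 0.85 rad remains. I'll push on to the stop.

```bash
cd .;
python3 -m pendant '[{"travel":[0.0093,-0.007,0],"turn":[0,0,0],"hand":0},{"travel":[0.0093,-0.007,0],"turn":[0,0,0],"hand":0},{"travel":[0.007,-0.002,0],"turn":[0,0,0],"hand":0},{"travel":[0.007,-0.001,0],"turn":[0,0,0],"hand":0},{"travel":[0,0,0],"turn":[0,0,0],"hand":0}]'
python3 -m pendant '[{"travel":[-0.012,0.004,0],"turn":[0,0,0],"hand":0},{"travel":[0,0,0.03],"turn":[0,0,0],"hand":0},{"travel":[0,0,0.04],"turn":[0,0,0],"hand":0},{"travel":[-0.03,-0.03,0.0],"turn":[0,0,0],"hand":0},{"travel":[-0.03,-0.03,0],"turn":[0,0,0],"hand":0}]'
python3 - <<'E'
from h import *
i=eyes.camera_info('scene');a=eyes.get_image('scene');cv2.imwrite('pics/s1full.png',a[:,:,::-1])
hsv=cv2.cvtColor(a,cv2.COLOR_RGB2HSV);m=((hsv[...,0]>12)&(hsv[...,0]<32)&(hsv[...,1]>130)&(hsv[...,2]>80)).astype(np.uint8);m[:150]=0;m[260:]=0;m[:,:290]=0;m[:,390:]=0
n,l,s,c=cv2.connectedComponentsWithStats(m)
yaw=-.103
for k in range(1,n):
    if s[k,4]>4:
        p=at(i,c[k],.208);d=p[:2]-[.568,.198];print(c[k].round(1),s[k],p.round(3),np.hypot(*d),'theta',(yaw+np.pi-np.arctan2(d[1],d[0]))%6.283)
crop(a,255,155,130,160,3.5,'c4.png')
E
```

```text
clock: 3.95
position: [0.5637, 0.1543, 0.1729]
tcp_rot: [0.215, 0.977, -0.001, -0.001]
contact_force: [-5.3, 0.1, 0.0]
gripper_width: -0.002
grip_force: 2.4
clock: 4.58
position: [0.4922, 0.098, 0.2438]
tcp_rot: [0.215, 0.977, 0.0, 0.001]
contact_force: [-0.2, -0.7, 0.4]
gripper_width: -0.002
grip_force: 0.0
[338.8 185.1] [335 183   8   6  27] [0.486 0.214 0.208] 0.08341314253910045 theta 0.08793254513140702
```

View pics/c4.png

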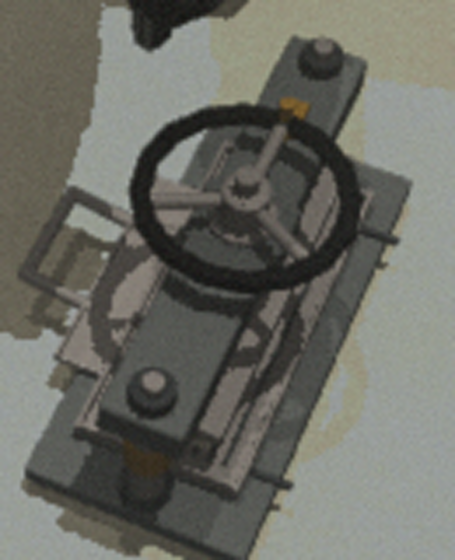

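The stud now stands over the pointer and the wheel is at its stop. Next is the tray handle at (0.549, 0.037).

```bash
cd .;
python3 -m pendant '[{"travel":[0.019,-0.0203,0],"turn":[0,0,0.11],"hand":0.45},{"travel":[0.019,-0.0203,0],"turn":[0,0,0.11],"hand":0.45},{"travel":[0.019,-0.0203,0],"turn":[0,0,0.11],"hand":0.45},{"travel":[0,0,-0.04],"turn":[0,0,0],"hand":0.45},{"travel":[0,0,-0.04],"turn":[0,0,0],"hand":0.45}]'
python3 -m pendant '[{"travel":[0,0,-0.04],"turn":[0,0,0],"hand":0.45},{"travel":[0,0,-0.04],"turn":[0,0,0],"hand":0.45},{"travel":[0,0,-0.048],"turn":[0,0,0],"hand":0.45},{"travel":[0,0,0],"turn":[0,0,0],"hand":0.45}]'
python3 -m pendant '[{"travel":[0,0,0],"turn":[0,0,0],"hand":0},{"travel":[0,0,0],"turn":[0,0,0],"hand":0},{"travel":[0,0,0],"turn":[0,0,0],"hand":0},{"travel":[0,0,0],"turn":[0,0,0],"hand":0}]' 40
```

```text
clock: 5.25
position: [0.5504, 0.0373, 0.1628]
tcp_rot: [0.053, 0.999, -0.0, 0.001]
contact_force: [0.3, -0.2, -0.3]
gripper_width: 0.447
grip_force: 0.0
clock: 5.75
position: [0.5472, 0.0374, 0.0328]
tcp_rot: [0.052, 0.999, -0.001, -0.003]
contact_force: [0.3, 0.4, 0.7]
gripper_width: 0.453
grip_force: 0.0
clock: 6.25
position: [0.5513, 0.0375, 0.0374]
tcp_rot: [0.052, 0.999, 0.0, 0.002]
contact_force: [-1.4, 0.8, 8.1]
gripper_width: 0.125
grip_force: 39.5
```

```bash
cd .;
python3 -m pendant '[{"travel":[-0.0036,-0.0348,0],"turn":[0,0,0],"hand":0},{"travel":[-0.0036,-0.0348,0],"turn":[0,0,0],"hand":0},{"travel":[-0.0036,-0.0348,0],"turn":[0,0,0],"hand":0},{"travel":[-0.0036,-0.0348,0],"turn":[0,0,0],"hand":0},{"travel":[-0.0036,-0.0348,0],"turn":[0,0,0],"hand":0}]'
python3 -m pendant '[{"travel":[0,-0.003,0],"turn":[0,0,0],"hand":0},{"travel":[0,0,0],"turn":[0,0,0],"hand":0.45},{"travel":[0,0,0],"turn":[0,0,0],"hand":0.45},{"travel":[0,0,0.05],"turn":[0,0,0],"hand":0.45},{"travel":[0,0,0.055],"turn":[0,0,0],"hand":0.45}]'
python3 -m pendant '[{"travel":[-0.01,0.05,0.055],"turn":[0,0,0],"hand":0.9},{"travel":[-0.03,0.05,0.055],"turn":[0,0,0],"hand":0.9},{"travel":[-0.03,0.05,0.0],"turn":[0,0,0],"hand":0.9},{"travel":[0,0,0],"turn":[0,0,0],"hand":0.9}]'
python3 - <<'E'
from h import *
a=eyes.get_image('scene');cv2.imwrite('pics/s2.png',a[:,:,::-1])
i=eyes.camera_info('wrist');np.savez('wi1.npz',**i);s=get_state();w=eyes.get_image('wrist');cv2.imwrite('pics/w1.png',w[:,:,::-1])
print(s['q'].round(2))
E
```

```text
clock: 6.88
position: [0.5338, -0.1372, 0.0375]
tcp_rot: [0.052, 0.999, 0.001, 0.002]
contact_force: [5.7, 44.1, 24.4]
gripper_width: 0.125
grip_force: 47.0
clock: 7.5
position: [0.5313, -0.1399, 0.1413]
tcp_rot: [0.052, 0.999, -0.0, -0.001]
contact_force: [1.4, -0.1, 0.1]
gripper_width: 0.448
grip_force: 0.0
clock: 8.0
position: [0.4686, -0.007, 0.2304]
tcp_rot: [0.051, 0.999, -0.0, 0.001]
contact_force: [-0.4, -0.1, 0.3]
gripper_width: 0.897
grip_force: 0.0
[-0.02  0.14 -0.14  1.29 -0.    0.09]
```

View pics/w1.png

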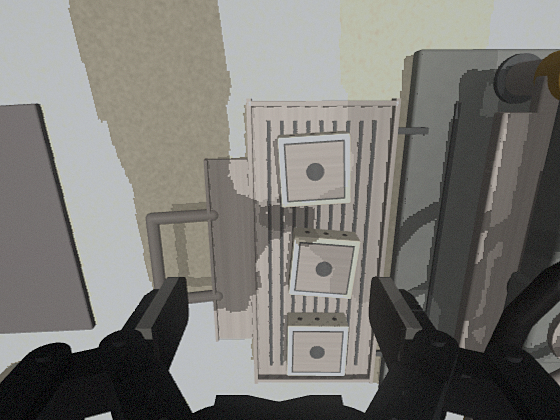

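The wrist view shows the tray out with three moulds lid up, their centres at (315,172), (325,267) and (317,350). Next I convert these to world positions.

```bash
python3 - <<'E'
from h import *
i=np.load('wi1.npz')
Q={'A':[(277,140),(349,134),(352,200),(282,208)],'B':[(296,240),(359,240),(353,298),(290,292)],'C':[(288,326),(349,323),(346,374),(288,373)]}
for n,q in Q.items():
    P=np.array([at(i,p,.066) for p in q]);c=P.mean(0);e=P[1]-P[0];f=P[2]-P[1]
    print(n,c.round(3),'len',np.hypot(*e[:2]).round(3),np.hypot(*f[:2]).round(3),'yaw',np.degrees(np.arctan2(e[1],e[0])).round(1),np.degrees(np.arctan2(f[1],f[0])).round(1))
for p in[(248,101),(397,99),(374,382),(256,382)]: print(at(i,p,.048).round(3))
print(at(i,(186,214),.05).round(3),at(i,(186,297),.05).round(3),(at(i,(94,327),.01)).round(3),(at(i,(38,104),.01)).round(3))
E
```

```text
A [0.456 0.026 0.066] len 0.061 0.058 yaw 88.8 0.3
B [0.55  0.029 0.066] len 0.058 0.061 yaw 84.1 -7.3
C [0.643 0.016 0.066] len 0.061 0.063 yaw 87.4 -5.2
[ 0.392 -0.026  0.048]
[0.404 0.103 0.048]
[0.708 0.077 0.048]
[ 0.694 -0.056  0.048]
[ 0.488 -0.097  0.05 ] [ 0.577 -0.114  0.05 ] [ 0.629 -0.245  0.01 ] [ 0.374 -0.232  0.01 ]
```

```bash
cd .;
python3 -m pendant '[{"travel":[0.049,0.005,-0.0285],"turn":[0.0184,0.174,0],"hand":0.9},{"travel":[0.049,0.005,-0.0285],"turn":[0.0184,0.174,0],"hand":0.9},{"travel":[0.049,0.005,-0.0285],"turn":[0,0,0],"hand":0.9},{"travel":[0.049,0.005,-0.0285],"turn":[0,0,0],"hand":0.9},{"travel":[0,0,0],"turn":[0,0,0],"hand":0.9}]'
python3 -m pendant '[{"travel":[-0.009,0.001,-0.025],"turn":[0,0,0],"hand":0.9},{"travel":[-0.009,0.001,-0.025],"turn":[0,0,0],"hand":0.9},{"travel":[-0.007,0.001,-0.02],"turn":[0,0,0],"hand":0.9},{"travel":[-0.002,0,-0.005],"turn":[0,0,0],"hand":0.9},{"travel":[0,0,0],"turn":[0,0,0],"hand":0.9}]'
python3 - <<'E'
from h import *
print(get_state()['q'].round(2),Rn.from_quat(get_state()['tcp_rot']).as_matrix()[:,2].round(3));i=eyes.camera_info('wrist')
w=eyes.get_image('wrist');cv2.imwrite('pics/w2.png',w[:,:,::-1])
E
```

```text
clock: 8.72
position: [0.6525, 0.0079, 0.1196]
tcp_rot: [0.052, 0.987, 0.007, -0.149]
contact_force: [-1.0, 0.1, 0.6]
gripper_width: 0.904
grip_force: 0.0
clock: 9.35
position: [0.6243, 0.0114, 0.0524]
tcp_rot: [0.052, 0.988, 0.008, -0.145]
contact_force: [-0.9, -0.3, 0.2]
gripper_width: 0.898
grip_force: 0.0
[0.   0.73 0.3  1.43 0.03 0.1 ] [-0.285  0.03  -0.958]
```

View pics/w2.png

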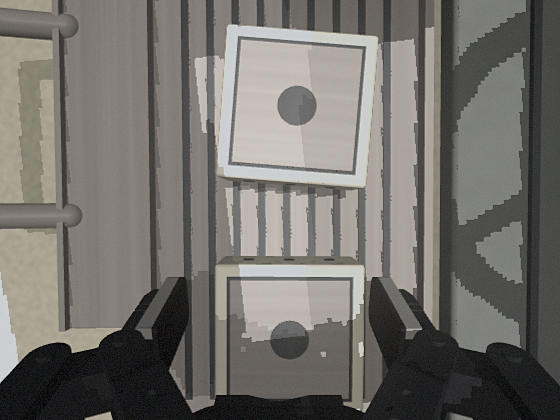

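The mould sits between the fingers but about 5 mm towards +y (mould edges at 215 and 363, fingers at 187 and 370). I'll correct that, then close.

```bash
cd .;
python3 -m pendant '[{"travel":[0.008,0.005,0],"turn":[0.006,0.06,0],"hand":0.9},{"travel":[0.003,0,-0.011],"turn":[0,0,0],"hand":0.9},{"travel":[0,0,0],"turn":[0,0,0],"hand":0},{"travel":[0,0,0],"turn":[0,0,0],"hand":0},{"travel":[0,0,0],"turn":[0,0,0],"hand":0}]' 80
python3 -m pendant '[{"travel":[0,0,0],"turn":[0,0,0],"hand":0},{"travel":[0,0,0.02],"turn":[0,0,0],"hand":0},{"travel":[0,0,0.03],"turn":[0,0,0],"hand":0}]'
```

```text
clock: 10.02
position: [0.6348, 0.017, 0.0408]
tcp_rot: [0.051, 0.983, 0.009, -0.175]
contact_force: [-0.4, -0.4, -2.5]
gripper_width: 0.709
grip_force: 87.2
clock: 10.4
position: [0.6344, 0.017, 0.0904]
tcp_rot: [0.051, 0.983, 0.009, -0.176]
contact_force: [0.2, -0.1, -2.8]
gripper_width: 0.708
grip_force: 87.2
```

```bash
cd .;
python3 -m pendant '[{"travel":[-0.0177,-0.02,0.03],"turn":[0,0,0],"hand":0},{"travel":[-0.0177,-0.04,0.03],"turn":[0,0,-0.12],"hand":0},{"travel":[-0.0177,-0.05,0.03],"turn":[0,0,-0.12],"hand":0},{"travel":[-0.0177,-0.05,0],"turn":[0,0,-0.12],"hand":0},{"travel":[-0.0177,-0.05,0],"turn":[0,0,-0.12],"hand":0}]'
python3 -m pendant '[{"travel":[-0.0177,-0.05,0],"turn":[0,0,0],"hand":0},{"travel":[-0.0177,-0.05,0],"turn":[0,0,0],"hand":0},{"travel":[0,-0.043,0],"turn":[0,0,0],"hand":0},{"travel":[0,0,0],"turn":[-0.08,-0.122,0],"hand":0},{"travel":[0,0,0],"turn":[-0.08,-0.122,0],"hand":0}]'
python3 - <<'E'
from h import *
s=get_state();M=Rn.from_quat(s['tcp_rot']).as_matrix();print(s['q'].round(2),M[:,2].round(3),M[:,1].round(3),np.degrees(np.arctan2(M[1,1],M[0,1])))
E
```

```text
clock: 11.02
position: [0.5461, -0.1944, 0.1812]
tcp_rot: [0.285, 0.942, 0.051, -0.167]
contact_force: [0.4, -0.9, -3.7]
gripper_width: 0.711
grip_force: 87.5
clock: 11.65
position: [0.5117, -0.3373, 0.1782]
tcp_rot: [0.289, 0.957, 0.009, -0.028]
contact_force: [0.2, -0.6, -3.7]
gripper_width: 0.715
grip_force: 59.5
[-0.58  0.45  0.17  1.35  0.    0.  ] [-0.048  0.033 -0.998] [0.553 0.833 0.001] 56.43943324173001
```

```bash
cd .;
python3 -m pendant '[{"travel":[0,0,0],"turn":[-0.088,-0.1335,0],"hand":0},{"travel":[0,0,0],"turn":[-0.088,-0.1335,0],"hand":0},{"travel":[0,0,0],"turn":[-0.088,-0.1335,0],"hand":0},{"travel":[0,0,0],"turn":[-0.088,-0.1335,0],"hand":0}]'
python3 -m pendant '[{"travel":[0,0,0],"turn":[-0.088,-0.1335,0],"hand":0},{"travel":[0,0,0],"turn":[-0.088,-0.1335,0],"hand":0},{"travel":[0,0,0],"turn":[-0.088,-0.1335,0],"hand":0},{"travel":[0,0,0],"turn":[-0.088,-0.1335,0],"hand":0},{"travel":[0,0,0],"turn":[0,0,0],"hand":0}]'
python3 - <<'E'
from h import *
s=get_state();M=Rn.from_quat(s['tcp_rot']).as_matrix();print(s['q'].round(2),M[:,2].round(3),M[:,1].round(3),np.degrees(np.arctan2(M[1,1],M[0,1])))
i=eyes.camera_info('side');a=eyes.get_image('side');p=proj(i,s['position']).astype(int);print(p);crop(a,max(p[0]-100,0),p[1]-100,180,135,4,'c5.png')
E
```

```text
clock: 12.15
position: [0.5104, -0.3354, 0.1816]
tcp_rot: [0.276, 0.917, -0.082, 0.277]
contact_force: [1.3, -0.6, -3.8]
gripper_width: 0.707
grip_force: 93.0
clock: 12.78
position: [0.5198, -0.3416, 0.1756]
tcp_rot: [0.248, 0.826, -0.144, 0.484]
contact_force: [-0.4, 0.2, -5.2]
gripper_width: 0.704
grip_force: 93.3
[-0.58  0.15 -1.1  -0.74 -0.    0.  ] [ 0.729 -0.479 -0.489] [0.55  0.835 0.002] 56.63032410486243
[289 289]
```

View pics/c5.png

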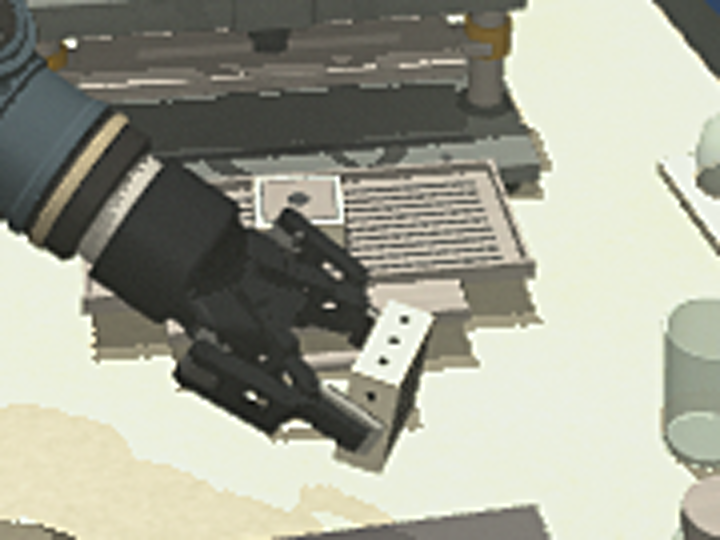

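The mould hangs firmly at about 61° tilt, but joint 3 is near its limit. Moving outward and lower should free the last 9°.

```bash
cd .;
python3 -m pendant '[{"travel":[0.025,-0.0165,-0.03],"turn":[0,0,0],"hand":0},{"travel":[0.025,-0.0165,-0.03],"turn":[0,0,0],"hand":0},{"travel":[0,0,0],"turn":[-0.045,-0.068,0],"hand":0},{"travel":[0,0,0],"turn":[-0.045,-0.068,0],"hand":0},{"travel":[0,0,0],"turn":[0,0,0],"hand":0}]'
python3 - <<'E'
from h import *
s=get_state();M=Rn.from_quat(s['tcp_rot']).as_matrix();print(s['q'].round(2),M[:,2].round(3),np.degrees(np.arccos(-M[2,2])))
E
```

```text
clock: 13.45
position: [0.5839, -0.3838, 0.1197]
tcp_rot: [0.236, 0.787, -0.163, 0.546]
contact_force: [0.0, -0.1, -3.8]
gripper_width: 0.703
grip_force: 93.1
[-0.58  0.59 -1.14 -1.37 -0.    0.  ] [ 0.782 -0.514 -0.351] 69.46442596176396
```

```bash
cd .;
python3 -m pendant '[{"travel":[0,0,-0.02],"turn":[0,0,0],"hand":0},{"travel":[0,0,-0.02],"turn":[0,0,0],"hand":0},{"travel":[0,0,-0.02],"turn":[0,0,0],"hand":0},{"travel":[0,0,-0.015],"turn":[0,0,0],"hand":0},{"travel":[0,0,0],"turn":[0,0,0],"hand":0}]'
python3 -m pendant '[{"travel":[0,0,-0.005],"turn":[0,0,0],"hand":0},{"travel":[0,0,0],"turn":[0,0,0],"hand":0}]'
python3 - <<'E'
from h import *
s=get_state();M=Rn.from_quat(s['tcp_rot']).as_matrix();print(s['q'].round(2),M[:,2].round(3),np.degrees(np.arccos(-M[2,2])))
E
```

```text
clock: 14.08
position: [0.5925, -0.3895, 0.0483]
tcp_rot: [0.237, 0.788, -0.163, 0.545]
contact_force: [0.2, -0.1, -2.7]
gripper_width: 0.711
grip_force: 93.2
clock: 14.32
position: [0.5924, -0.3894, 0.0449]
tcp_rot: [0.236, 0.787, -0.163, 0.546]
contact_force: [-0.2, 0.1, -3.7]
gripper_width: 0.71
grip_force: 93.2
[-0.58  0.85 -1.14 -1.63 -0.    0.  ] [ 0.782 -0.514 -0.351] 69.45535347701981
```

```bash
cd .;
python3 -m pendant '[{"travel":[0,0,-0.005],"turn":[0,0,0],"hand":0},{"travel":[0,0,-0.004],"turn":[0,0,0],"hand":0},{"travel":[0,0,0],"turn":[0,0,0],"hand":0}]'
python3 -m pendant '[{"travel":[0,0,-0.003],"turn":[0,0,0],"hand":0},{"travel":[0,0,0],"turn":[0,0,0],"hand":0}]'
python3 - <<'E'
from h import *
s=get_state();M=Rn.from_quat(s['tcp_rot']).as_matrix();print(s['q'].round(2),M[:,2].round(3),np.degrees(np.arccos(-M[2,2])))
E
```

```text
clock: 14.7
position: [0.5919, -0.3891, 0.0344]
tcp_rot: [0.236, 0.788, -0.163, 0.545]
contact_force: [-0.3, -0.9, -2.8]
gripper_width: 0.707
grip_force: 93.2
clock: 14.95
position: [0.5922, -0.3893, 0.0322]
tcp_rot: [0.236, 0.787, -0.163, 0.546]
contact_force: [-0.4, 0.1, -1.7]
gripper_width: 0.709
grip_force: 93.3
[-0.58  0.89 -1.14 -1.67 -0.    0.  ] [ 0.782 -0.514 -0.351] 69.44551579297044
```

```bash
cd .;
python3 -m pendant '[{"travel":[0,0,-0.003],"turn":[0,0,0],"hand":0},{"travel":[0,0,0],"turn":[0,0,0],"hand":0}]'
python3 - <<'E'
from h import *
s=get_state()
i=eyes.camera_info('side');a=eyes.get_image('side');p=proj(i,s['position']).astype(int);print(p)
A=a[p[1]-70:p[1]+40,p[0]-70:p[0]+70];A=cv2.resize(A,None,fx=3,fy=3,interpolation=2)
i=eyes.camera_info('scene');a=eyes.get_image('scene');p=proj(i,s['position']).astype(int)
B=a[p[1]-60:p[1]+50,p[0]-60:p[0]+60];B=cv2.resize(B,None,fx=3,fy=3,interpolation=2)
cv2.imwrite('pics/c6.png',np.hstack([A,B])[:,:,::-1])
E
```

```text
clock: 15.2
position: [0.5928, -0.3897, 0.0321]
tcp_rot: [0.236, 0.786, -0.164, 0.548]
contact_force: [-5.3, 3.2, 11.6]
gripper_width: 0.711
grip_force: 94.5
[326 351]
```

View pics/c6.png

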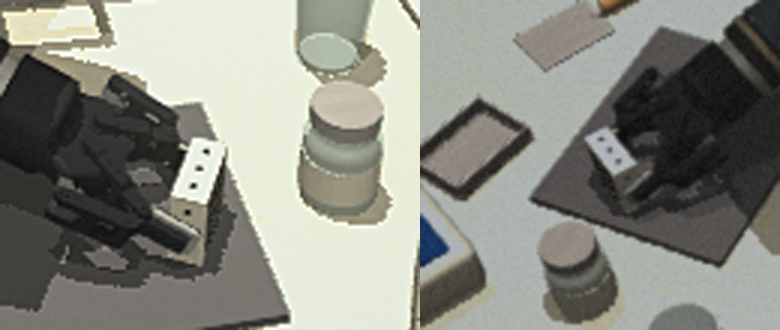

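The mould stands on its edge on the board with light contact, clear of the jar. I'll release, back off, and then topple it inward with the closed fingers from the outer side.

```bash
cd .;
python3 -m pendant '[{"travel":[0,0,0.001],"turn":[0,0,0],"hand":0.75},{"travel":[0,0,0],"turn":[0,0,0],"hand":0.9},{"travel":[0,0,0],"turn":[0,0,0],"hand":0.9},{"travel":[-0.0155,0.01,0.008],"turn":[0,0,0],"hand":0.9},{"travel":[-0.0155,0.01,0.008],"turn":[0,0,0],"hand":0.9}]'
python3 -m pendant '[{"travel":[-0.0155,0.01,0.012],"turn":[0,0,0],"hand":0.9},{"travel":[-0.0155,0.01,0.03],"turn":[0,0,0],"hand":0.9},{"travel":[0,0,0.045],"turn":[0,0,0],"hand":0},{"travel":[0,0,0.04],"turn":[0.088,0.1335,0],"hand":0},{"travel":[0,0,0],"turn":[0.088,0.1335,0],"hand":0}]'
python3 -m pendant '[{"travel":[0,0,0],"turn":[0.088,0.1335,0],"hand":0},{"travel":[0,0,0],"turn":[0.088,0.1335,0],"hand":0},{"travel":[0,0,0],"turn":[0.088,0.1335,0],"hand":0},{"travel":[0,0,0],"turn":[0.088,0.1335,0],"hand":0},{"travel":[0,0,0],"turn":[0.088,0.1335,0],"hand":0}]'
python3 - <<'E'
from h import *
s=get_state();M=Rn.from_quat(s['tcp_rot']).as_matrix();print(s['q'].round(2),M[:,2].round(3),np.degrees(np.arccos(-M[2,2])))
i=eyes.camera_info('scene');a=eyes.get_image('scene');cv2.imwrite('pics/s3.png',a[:,:,::-1])
# bright low-saturation blob on the dark board
g=a.min(2).astype(int);poly=np.array([proj(i,p) for p in[(.38,-.25,.01),(.615,-.262,.01),(.605,-.45,.01),(.37,-.44,.01)]]).astype(int)
m=np.zeros(g.shape,np.uint8);cv2.fillPoly(m,[poly],1);print('board med',np.median(g[m>0]))
b=((g>np.median(g[m>0])+35)&(m>0)).astype(np.uint8)
n,l,st,c=cv2.connectedComponentsWithStats(b)
for k in range(1,n):
    if st[k,4]>15: print(st[k],c[k].round(1),at(i,c[k],.07).round(3))
E
```

```text
clock: 15.92
position: [0.5894, -0.3879, 0.0465]
tcp_rot: [0.238, 0.792, -0.161, 0.539]
contact_force: [-0.2, -0.2, 0.5]
gripper_width: 0.9
grip_force: 0.0
clock: 16.55
position: [0.5873, -0.387, 0.1477]
tcp_rot: [0.252, 0.839, -0.138, 0.462]
contact_force: [0.6, -0.4, -1.3]
gripper_width: 0.261
grip_force: 0.0
clock: 17.18
position: [0.5919, -0.3899, 0.1419]
tcp_rot: [0.284, 0.945, -0.047, 0.157]
contact_force: [1.3, -1.1, -1.2]
gripper_width: -0.002
grip_force: 0.0
[-0.58  0.36 -0.13  0.75  0.    0.  ] [ 0.271 -0.177 -0.946] 18.87293220225453
board med 47.0
[124 180   6  10  23] [126.2 183.7] [ 0.573 -0.4    0.07 ]
```

```bash
cd .;
python3 -m pendant '[{"travel":[0.008,-0.0055,0.02],"turn":[0.0907,0.1376,0],"hand":0},{"travel":[0.008,-0.0055,0.02],"turn":[0.0907,0.1376,0],"hand":0},{"travel":[0.009,-0.0055,0.02],"turn":[0,0,0],"hand":0},{"travel":[0.009,-0.0055,0],"turn":[0,0,0],"hand":0},{"travel":[0,0,0],"turn":[0,0,0],"hand":0}]'
cat >> h.py <<'E'
def whites(name,zs,lo=110,amin=150):
    """bright, unsaturated blobs standing out in a camera picture -> rotated boxes in the world at height zs"""
    s=get_state();i=eyes.camera_info(name);a=eyes.get_image(name)
    hsv=cv2.cvtColor(a,cv2.COLOR_RGB2HSV);b=((hsv[...,2]>lo)&(hsv[...,1]<90)).astype(np.uint8)
    b=cv2.morphologyEx(b,cv2.MORPH_OPEN,np.ones((3,3),np.uint8))
    cs,_=cv2.findContours(b,cv2.RETR_EXTERNAL,cv2.CHAIN_APPROX_NONE);out=[]
    for c in cs:
        if cv2.contourArea(c)<amin: continue
        W=np.array([at(i,p[0],zs)[:2]*1000 for p in c],np.float32)
        (cx,cy),(w,h),ang=cv2.minAreaRect(W);px=c[:,0].mean(0)
        out.append((cx.__round__(),cy.__round__(),round(w),round(h),round(ang),px.round().astype(int).tolist()))
    return a,out
E
python3 - <<'E'
from h import *
s=get_state();M=Rn.from_quat(s['tcp_rot']).as_matrix();print(s['q'].round(2),M[:,2].round(3),s['position'])
a,o=whites('wrist',.072);cv2.imwrite('pics/w3.png',a[:,:,::-1])
for x in o:print(x)
E
```

```text
clock: 17.85
position: [0.6259, -0.4118, 0.1902]
tcp_rot: [0.288, 0.957, -0.009, 0.034]
contact_force: [0.1, 0.1, 0.1]
gripper_width: -0.002
grip_force: 0.0
[-0.58  0.6   0.45  1.35  0.    0.  ] [ 0.059 -0.037 -0.998] [ 0.62593664 -0.41181529  0.19022018]
(846, -426, 37, 7, 16, [391, 385])
(581, -381, 61, 25, 57, [279, 123])
(597, -335, 21, 54, 7, [351, 104])
(585, -328, 19, 17, 46, [347, 80])
(629, -458, 539, 348, 65, [259, 195])
```

The wrist camera measures the standing mould at (581,−381) mm with a 61x25 mm top face, which matches the plan. Toppling it inward now.

```bash
cd .;
python3 -m pendant '[{"travel":[0,0,-0.045],"turn":[0,0,0],"hand":0},{"travel":[0,0,-0.045],"turn":[0,0,0],"hand":0},{"travel":[0,0,-0.043],"turn":[0,0,0],"hand":0},{"travel":[0,0,0],"turn":[0,0,0],"hand":0}]'
python3 -m pendant '[{"travel":[-0.0125,0.0083,0],"turn":[0,0,0],"hand":0},{"travel":[-0.0085,0.0055,0],"turn":[0,0,0],"hand":0},{"travel":[-0.0085,0.0055,0],"turn":[0,0,0],"hand":0},{"travel":[-0.0085,0.0055,0],"turn":[0,0,0],"hand":0},{"travel":[-0.0085,0.0055,0],"turn":[0,0,0],"hand":0}]'
python3 -m pendant '[{"travel":[-0.0085,0.0055,0],"turn":[0,0,0],"hand":0},{"travel":[0,0,0],"turn":[0,0,0],"hand":0},{"travel":[0.01,-0.007,0.06],"turn":[0,0,0],"hand":0.9},{"travel":[0.01,-0.007,0.06],"turn":[0,0,0],"hand":0.9},{"travel":[0,0,0],"turn":[0,0,0],"hand":0.9}]'
python3 - <<'E'
from h import *
a,o=whites('wrist',.036);cv2.imwrite('pics/w4.png',a[:,:,::-1])
for x in o:print(x)
E
```

```text
clock: 18.4
position: [0.6226, -0.4097, 0.0547]
tcp_rot: [0.288, 0.957, -0.008, 0.03]
contact_force: [-0.8, 0.9, 0.8]
gripper_width: 0.001
grip_force: 0.0
clock: 19.02
position: [0.5784, -0.3809, 0.059]
tcp_rot: [0.288, 0.957, -0.01, 0.034]
contact_force: [0.2, 0.2, -0.3]
gripper_width: 0.001
grip_force: 0.0
clock: 19.65
position: [0.5936, -0.3919, 0.1846]
tcp_rot: [0.288, 0.957, -0.011, 0.038]
contact_force: [-0.4, -0.5, -0.8]
gripper_width: 0.641
grip_force: 0.0
(896, -405, 23, 27, 61, [415, 405])
(645, -598, 25, 13, 56, [133, 331])
(640, -436, 600, 394, 57, [274, 198])
```

View pics/w4.png

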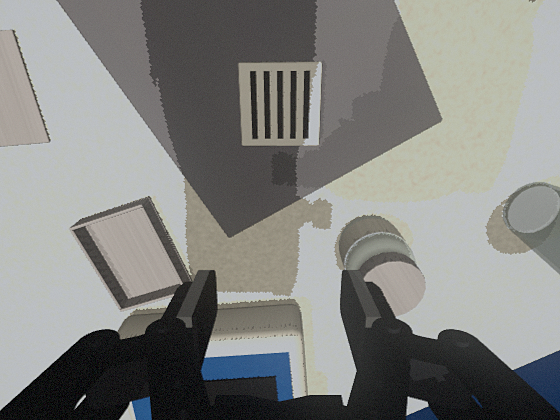

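The wrist view shows the mould flat on the board with its slotted base up, corners at about (239,62) to (320,146). Next I work out the regrasp position.

```bash
python3 - <<'E'
from h import *
i=eyes.camera_info('wrist');a=cv2.imread('pics/w4.png')
P=np.array([at(i,p,.036) for p in[(239,62),(321,62),(319,146),(241,145)]]);print(P.round(3),P.mean(0).round(3))
print(a[68,245],a[68,317],a[100,220],a[100,350],a[140,245])
E
```

```text
[[ 0.499 -0.362  0.036]
 [ 0.532 -0.313  0.036]
 [ 0.584 -0.346  0.036]
 [ 0.549 -0.397  0.036]] [ 0.541 -0.354  0.036]
[139 149 157] [201 195 190] [76 77 80] [113 115 119] [132 148 152]
```

```bash
cd .;
python3 -m pendant '[{"travel":[-0.0526,0.038,0],"turn":[0.041,0.063,0],"hand":0.9},{"travel":[0,0,-0.055],"turn":[0,0,0],"hand":0.9},{"travel":[0,0,-0.055],"turn":[0,0,0],"hand":0.9},{"travel":[0,0,-0.04],"turn":[0,0,0],"hand":0.9},{"travel":[0,0,0],"turn":[0,0,0],"hand":0.9}]'
```

```text
clock: 20.32
position: [0.537, -0.3513, 0.0246]
tcp_rot: [0.288, 0.958, 0.002, -0.006]
contact_force: [0.1, 0.5, -0.1]
gripper_width: 0.899
grip_force: 0.0
```

```bash
cd .;
python3 -m pendant '[{"travel":[0.003,-0.002,-0.01],"turn":[0,0,0],"hand":0.9},{"travel":[0,0,0],"turn":[0,0,0],"hand":0},{"travel":[0,0,0],"turn":[0,0,0],"hand":0},{"travel":[0,0,0],"turn":[0,0,0],"hand":0},{"travel":[0,0,0],"turn":[0,0,0],"hand":0}]' 80
python3 -m pendant '[{"travel":[0,0,0.05],"turn":[0,0,0],"hand":0},{"travel":[0,0,0.055],"turn":[0,0,0],"hand":0},{"travel":[0.0126,0.0459,0],"turn":[0,0,0.12],"hand":0},{"travel":[0.0126,0.0459,0],"turn":[0,0,0.12],"hand":0},{"travel":[0.0126,0.0459,0],"turn":[0,0,0.12],"hand":0}]'
python3 -m pendant '[{"travel":[0.0126,0.0459,0],"turn":[0,0,0.12],"hand":0},{"travel":[0.0126,0.0459,0],"turn":[0,0,0],"hand":0},{"travel":[0.0126,0.0459,0],"turn":[0,0,0],"hand":0},{"travel":[0.0126,0.0459,0],"turn":[0,0,0],"hand":0},{"travel":[0.0126,0.0459,0],"turn":[0,0,0],"hand":0}]'
```

```text
clock: 20.95
position: [0.5437, -0.3558, 0.0202]
tcp_rot: [0.288, 0.958, 0.001, -0.001]
contact_force: [-0.7, -0.1, 6.3]
gripper_width: 0.701
grip_force: 87.8
clock: 21.58
position: [0.5807, -0.2162, 0.1239]
tcp_rot: [0.11, 0.994, 0.001, -0.003]
contact_force: [0.3, -0.7, -3.3]
gripper_width: 0.695
grip_force: 88.4
clock: 22.2
position: [0.6437, 0.0136, 0.1237]
tcp_rot: [0.052, 0.999, 0.0, -0.003]
contact_force: [-0.5, 0.9, -3.4]
gripper_width: 0.7
grip_force: 88.4
```

```bash
cd .;
python3 -m pendant '[{"travel":[-0.002,0.001,-0.03],"turn":[0,0,0],"hand":0},{"travel":[0,0,-0.03],"turn":[0,0,0],"hand":0},{"travel":[0,0,-0.011],"turn":[0,0,0],"hand":0},{"travel":[0,0,-0.003],"turn":[0,0,0],"hand":0},{"travel":[0,0,0],"turn":[0,0,0],"hand":0}]'
python3 -m pendant '[{"travel":[0,0,0],"turn":[0,0,0],"hand":0.82},{"travel":[0,0,0],"turn":[0,0,0],"hand":0.82},{"travel":[0,0,0.04],"turn":[0,0,0],"hand":0.88},{"travel":[0,0,0.05],"turn":[0,0,0],"hand":0.9},{"travel":[-0.05,0.005,0.05],"turn":[0,0,0],"hand":0.9}]'
python3 -m pendant '[{"travel":[-0.06,0.005,0],"turn":[0,0,0],"hand":0.9},{"travel":[-0.06,0.005,0],"turn":[0,0,0],"hand":0.9},{"travel":[0,0,0],"turn":[0,0,0],"hand":0.9}]'
python3 - <<'E'
from h import *
i=eyes.camera_info('wrist');s=get_state();a=eyes.get_image('wrist');cv2.imwrite('pics/w5.png',a[:,:,::-1]);np.savez('wi5.npz',**i)
print(s['position'])
E
```

```text
clock: 22.82
position: [0.642, 0.0128, 0.0506]
tcp_rot: [0.052, 0.999, 0.0, -0.002]
contact_force: [0.6, -0.4, -2.5]
gripper_width: 0.7
grip_force: 88.4
clock: 23.45
position: [0.5994, 0.0172, 0.1853]
tcp_rot: [0.052, 0.999, 0.0, -0.001]
contact_force: [0.5, -0.4, 1.2]
gripper_width: 0.897
grip_force: 0.0
clock: 23.82
position: [0.4731, 0.0274, 0.1843]
tcp_rot: [0.052, 0.999, 0.0, -0.004]
contact_force: [1.0, -0.1, 0.2]
gripper_width: 0.902
grip_force: 0.0
[0.4731452  0.0274432  0.18427934]
```

View pics/w5.png

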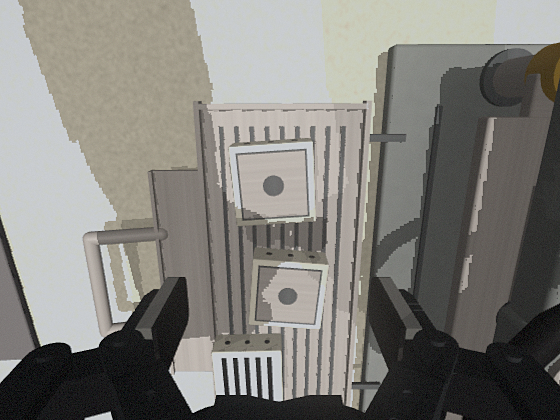

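The moulds A and B (lid up) are at (273,184) and (288,295). The turned mould C seems shifted towards −y, with its top edge from (215,350) to (282,348). Measuring all three.

```bash
python3 - <<'E'
from h import *
i=np.load('wi5.npz')
Q={'A':[(231,146),(313,140),(316,215),(236,222)],'B':[(255,260),(326,264),(321,328),(250,323)]}
for n,q in Q.items():
    P=np.array([at(i,p,.066) for p in q]);f=P[2]-P[1];print(n,P.mean(0).round(3),np.degrees(np.arctan2(f[1],f[0])).round(1))
for p in[(273,185),(288,296),(215,350),(282,348)]: print(at(i,p,.066).round(3))
print('tray',[at(i,p,.048).round(3)[:2] for p in[(197,102),(370,101)]])
E
```

```text
A [0.453 0.027 0.066] -1.9
B [0.549 0.029 0.066] -7.7
[0.456 0.026 0.066]
[0.551 0.028 0.066]
[ 0.597 -0.04   0.066]
[0.601 0.018 0.066]
tray [array([ 0.391, -0.024]), array([0.403, 0.104])]
```

The mould C was knocked about 28 mm towards −y, against the lip, and now sits at (0.630, −0.013). I'll grip it by its upper part, above the lip, and put it back.

```bash
cd .;
python3 -m pendant '[{"travel":[0.0523,-0.0135,0],"turn":[0,0,0],"hand":0.9},{"travel":[0.0523,-0.0135,0],"turn":[0,0,0],"hand":0.9},{"travel":[0.0523,-0.0135,0],"turn":[0,0,0],"hand":0.9},{"travel":[0,0,-0.05],"turn":[0,0,0],"hand":0.9},{"travel":[0,0,-0.045],"turn":[0,0,0],"hand":0.9}]'
python3 -m pendant '[{"travel":[0,0,-0.036],"turn":[0,0,0],"hand":0.9},{"travel":[0,0,0],"turn":[0,0,0],"hand":0},{"travel":[0,0,0],"turn":[0,0,0],"hand":0},{"travel":[0,0,0],"turn":[0,0,0],"hand":0},{"travel":[0,0,0],"turn":[0,0,0],"hand":0}]' 80
python3 -m pendant '[{"travel":[0,0,0.01],"turn":[0,0,0],"hand":0},{"travel":[0.005,0.014,0.01],"turn":[0,0,0],"hand":0},{"travel":[0.006,0.015,0],"turn":[0,0,0],"hand":0},{"travel":[0,0,0],"turn":[0,0,0],"hand":0}]'
```

```text
clock: 24.5
position: [0.6371, -0.0137, 0.087]
tcp_rot: [0.052, 0.999, 0.0, -0.002]
contact_force: [-0.3, -0.6, -0.8]
gripper_width: 0.898
grip_force: 0.0
clock: 25.12
position: [0.6353, -0.0131, 0.054]
tcp_rot: [0.052, 0.999, 0.0, -0.002]
contact_force: [0.7, 1.0, -2.5]
gripper_width: 0.701
grip_force: 89.0
clock: 25.62
position: [0.6462, 0.0178, 0.0728]
tcp_rot: [0.051, 0.999, 0.001, -0.002]
contact_force: [-0.3, -0.2, -2.6]
gripper_width: 0.695
grip_force: 89.1
```

```bash
cd .;
python3 -m pendant '[{"travel":[0,0,-0.015],"turn":[0,0,0],"hand":0},{"travel":[-0.001,-0.001,-0.005],"turn":[0,0,0],"hand":0},{"travel":[0,0,0],"turn":[0,0,0],"hand":0.8},{"travel":[0,0,0],"turn":[0,0,0],"hand":0.8},{"travel":[0,0,0.05],"turn":[0,0,0],"hand":0.85}]'
python3 -m pendant '[{"travel":[0,0,0.045],"turn":[0,0,0],"hand":0.9},{"travel":[-0.037,0.005,0],"turn":[0.0184,0.174,0],"hand":0.9},{"travel":[-0.037,0.005,0],"turn":[0.0184,0.174,0],"hand":0.9},{"travel":[0,0,-0.03],"turn":[0,0,0],"hand":0.9},{"travel":[0,0,0],"turn":[0,0,0],"hand":0.9}]'
python3 - <<'E'
from h import *
s=get_state();print(s['position'].round(4),np.degrees(np.arcsin(Rn.from_quat(s['tcp_rot']).as_matrix()[:2,2])))
E
```

```text
clock: 26.25
position: [0.6423, 0.0147, 0.1003]
tcp_rot: [0.052, 0.999, 0.0, -0.006]
contact_force: [0.9, 0.2, 0.1]
gripper_width: 0.852
grip_force: 0.0
clock: 26.88
position: [0.5699, 0.0248, 0.1163]
tcp_rot: [0.051, 0.983, 0.01, -0.178]
contact_force: [-0.4, -0.2, -0.1]
gripper_width: 0.896
grip_force: 0.0
[0.5699 0.0248 0.1163] [-20.39083775   2.1276715 ]
```

```bash
cd .;
python3 -m pendant '[{"travel":[-0.009,0.003,-0.025],"turn":[0,0,0],"hand":0.9},{"travel":[-0.009,0.001,-0.025],"turn":[0,0,0],"hand":0.9},{"travel":[-0.009,0.001,-0.024],"turn":[0,0,0],"hand":0.9},{"travel":[0,0,0],"turn":[0,0,0],"hand":0.9}]'
python3 -m pendant '[{"travel":[0,0,0],"turn":[0,0,0],"hand":0},{"travel":[0,0,0],"turn":[0,0,0],"hand":0},{"travel":[0,0,0],"turn":[0,0,0],"hand":0},{"travel":[0,0,0],"turn":[0,0,0],"hand":0}]' 80
python3 -m pendant '[{"travel":[0,0,0.03],"turn":[0,0,0],"hand":0},{"travel":[0,0,0.05],"turn":[0,0,0],"hand":0},{"travel":[0,0,0.05],"turn":[0,0,0],"hand":0}]'
```

```text
clock: 27.38
position: [0.5428, 0.0299, 0.0443]
tcp_rot: [0.051, 0.983, 0.01, -0.177]
contact_force: [0.4, -0.5, 0.5]
gripper_width: 0.9
grip_force: 0.0
clock: 27.88
position: [0.545, 0.0297, 0.0465]
tcp_rot: [0.051, 0.983, 0.01, -0.175]
contact_force: [-1.0, -0.4, 9.7]
gripper_width: 0.711
grip_force: 85.5
clock: 28.25
position: [0.544, 0.0298, 0.1764]
tcp_rot: [0.051, 0.983, 0.01, -0.176]
contact_force: [0.7, -0.1, -3.3]
gripper_width: 0.709
grip_force: 87.0
```

```bash
cd .;
python3 -m pendant '[{"travel":[0.0053,-0.0466,0],"turn":[0,0,-0.12],"hand":0},{"travel":[0.0053,-0.0466,0],"turn":[0,0,-0.12],"hand":0},{"travel":[0.0053,-0.0466,0],"turn":[0,0,-0.12],"hand":0},{"travel":[0.0053,-0.0466,0],"turn":[0,0,-0.12],"hand":0},{"travel":[0.0053,-0.0466,0],"turn":[0,0,0],"hand":0}]'
python3 -m pendant '[{"travel":[0.0053,-0.0466,0],"turn":[0,0,0],"hand":0},{"travel":[0.0053,-0.0466,0],"turn":[0,0,0],"hand":0},{"travel":[0.0053,-0.0466,0],"turn":[0,0,0],"hand":0},{"travel":[0.0053,-0.0466,0],"turn":[0,0,0],"hand":0},{"travel":[0,0,0],"turn":[0,0,0],"hand":0}]'
python3 -m pendant '[{"travel":[0,0,-0.008],"turn":[-0.088,-0.1335,0],"hand":0},{"travel":[0,0,-0.008],"turn":[-0.088,-0.1335,0],"hand":0},{"travel":[0,0,-0.008],"turn":[-0.088,-0.1335,0],"hand":0},{"travel":[0,0,-0.008],"turn":[-0.088,-0.1335,0],"hand":0},{"travel":[0,0,-0.008],"turn":[-0.088,-0.1335,0],"hand":0}]'
python3 -m pendant '[{"travel":[0,0,-0.008],"turn":[-0.088,-0.1335,0],"hand":0},{"travel":[0,0,-0.008],"turn":[-0.088,-0.1335,0],"hand":0},{"travel":[0,0,-0.008],"turn":[-0.088,-0.1335,0],"hand":0},{"travel":[0,0,0],"turn":[-0.088,-0.1335,0],"hand":0},{"travel":[0,0,0],"turn":[0,0,0],"hand":0}]'
python3 - <<'E'
from h import *
s=get_state();M=Rn.from_quat(s['tcp_rot']).as_matrix();print(s['q'].round(2),M[:,2].round(3),M[:,1].round(3),np.degrees(np.arccos(-M[2,2])))
E
```

```text
clock: 28.88
position: [0.5703, -0.2055, 0.1754]
tcp_rot: [0.285, 0.942, 0.052, -0.168]
contact_force: [1.0, -0.1, -3.6]
gripper_width: 0.71
grip_force: 87.2
clock: 29.5
position: [0.591, -0.3936, 0.1719]
tcp_rot: [0.285, 0.942, 0.051, -0.169]
contact_force: [0.0, 0.3, -4.6]
gripper_width: 0.708
grip_force: 87.1
clock: 30.12
position: [0.5965, -0.392, 0.1431]
tcp_rot: [0.284, 0.946, -0.044, 0.15]
contact_force: [1.6, -0.4, -4.3]
gripper_width: 0.708
grip_force: 87.1
clock: 30.75
position: [0.5972, -0.3926, 0.1127]
tcp_rot: [0.262, 0.876, -0.115, 0.388]
contact_force: [0.7, -0.1, -5.0]
gripper_width: 0.706
grip_force: 87.3
[-0.58  0.29 -0.76 -0.31  0.    0.  ] [ 0.619 -0.405 -0.673] [0.549 0.836 0.002] 47.736026855508015
```

```bash
cd .;
python3 -m pendant '[{"travel":[0,0,-0.01],"turn":[-0.0715,-0.1085,0],"hand":0},{"travel":[0,0,-0.01],"turn":[-0.0715,-0.1085,0],"hand":0},{"travel":[0,0,-0.01],"turn":[-0.0715,-0.1085,0],"hand":0},{"travel":[0,0,0],"turn":[0,0,0],"hand":0}]'
python3 - <<'E'
from h import *
s=get_state();M=Rn.from_quat(s['tcp_rot']).as_matrix();print(s['q'].round(2),M[:,2].round(3),M[:,1].round(3),np.degrees(np.arccos(-M[2,2])))
E
```

```text
clock: 31.25
position: [0.6049, -0.3981, 0.0831]
tcp_rot: [0.244, 0.814, -0.15, 0.505]
contact_force: [-0.4, 1.6, -5.4]
gripper_width: 0.708
grip_force: 87.3
[-0.58  0.57 -1.02 -1.13  0.    0.  ] [ 0.749 -0.491 -0.445] [0.549 0.836 0.002] 63.58267528423182
```

```bash
cd .;
python3 -m pendant '[{"travel":[-0.004,0.003,-0.01],"turn":[-0.03,-0.0455,0],"hand":0},{"travel":[-0.004,0.003,-0.01],"turn":[-0.03,-0.0455,0],"hand":0},{"travel":[-0.004,0.003,-0.01],"turn":[0,0,0],"hand":0},{"travel":[0,0,0],"turn":[0,0,0],"hand":0}]'
python3 - <<'E'
from h import *
s=get_state();M=Rn.from_quat(s['tcp_rot']).as_matrix();print(s['q'].round(2),M[:,2].round(3),M[:,1].round(3),np.degrees(np.arccos(-M[2,2])))
E
```

```text
clock: 31.75
position: [0.5954, -0.3909, 0.0568]
tcp_rot: [0.235, 0.784, -0.164, 0.55]
contact_force: [0.4, 0.2, -3.4]
gripper_width: 0.709
grip_force: 87.4
[-0.58  0.82 -1.14 -1.61  0.    0.  ] [ 0.786 -0.516 -0.34 ] [0.549 0.836 0.001] 70.10610008740726
```

Tilt is 70°. Lowering to contact at about z = 0.035.

```bash
cd .;
python3 -m pendant '[{"travel":[0,0,-0.009],"turn":[0,0,0],"hand":0},{"travel":[0,0,-0.008],"turn":[0,0,0],"hand":0},{"travel":[0,0,0],"turn":[0,0,0],"hand":0}]'
python3 -m pendant '[{"travel":[0,0,-0.003],"turn":[0,0,0],"hand":0},{"travel":[0,0,0],"turn":[0,0,0],"hand":0}]'
python3 -m pendant '[{"travel":[0,0,-0.003],"turn":[0,0,0],"hand":0},{"travel":[0,0,0],"turn":[0,0,0],"hand":0}]'
```

```text
clock: 32.12
position: [0.5942, -0.3904, 0.0405]
tcp_rot: [0.235, 0.783, -0.164, 0.551]
contact_force: [0.3, 0.2, -4.1]
gripper_width: 0.709
grip_force: 87.3
clock: 32.38
position: [0.5941, -0.3904, 0.0381]
tcp_rot: [0.235, 0.783, -0.165, 0.552]
contact_force: [0.8, -0.3, -3.9]
gripper_width: 0.706
grip_force: 87.3
clock: 32.62
position: [0.5947, -0.3907, 0.0379]
tcp_rot: [0.234, 0.782, -0.165, 0.554]
contact_force: [-4.0, 3.5, 10.4]
gripper_width: 0.711
grip_force: 87.4
```

```bash
cd .;
python3 -m pendant '[{"travel":[0,0,0.001],"turn":[0,0,0],"hand":0.75},{"travel":[0,0,0],"turn":[0,0,0],"hand":0.9},{"travel":[0,0,0],"turn":[0,0,0],"hand":0.9},{"travel":[-0.0155,0.01,0.008],"turn":[0,0,0],"hand":0.9},{"travel":[-0.0155,0.01,0.008],"turn":[0,0,0],"hand":0.9}]'
python3 -m pendant '[{"travel":[-0.0155,0.01,0.012],"turn":[0,0,0],"hand":0.9},{"travel":[-0.0155,0.01,0.03],"turn":[0,0,0],"hand":0.9},{"travel":[0,0,0.045],"turn":[0,0,0],"hand":0},{"travel":[0,0,0.04],"turn":[0.088,0.1335,0],"hand":0},{"travel":[0,0,0],"turn":[0.088,0.1335,0],"hand":0}]'
python3 -m pendant '[{"travel":[0,0,0],"turn":[0.088,0.1335,0],"hand":0},{"travel":[0,0,0],"turn":[0.088,0.1335,0],"hand":0},{"travel":[0,0,0],"turn":[0.088,0.1335,0],"hand":0},{"travel":[0,0,0],"turn":[0.088,0.1335,0],"hand":0},{"travel":[0,0,0],"turn":[0.088,0.1335,0],"hand":0}]'
python3 -m pendant '[{"travel":[0.008,-0.0055,0.02],"turn":[0.0907,0.1376,0],"hand":0},{"travel":[0.008,-0.0055,0.02],"turn":[0.0907,0.1376,0],"hand":0},{"travel":[0.009,-0.0055,0.02],"turn":[0,0,0],"hand":0},{"travel":[0.009,-0.0055,0],"turn":[0,0,0],"hand":0},{"travel":[0,0,0],"turn":[0,0,0],"hand":0}]'
python3 - <<'E'
from h import *
s=get_state();M=Rn.from_quat(s['tcp_rot']).as_matrix();print(s['q'].round(2),M[:,2].round(3),s['position'])
a,o=whites('wrist',.072);cv2.imwrite('pics/w6.png',a[:,:,::-1])
for x in o:print(x)
E
```

```text
clock: 33.25
position: [0.5916, -0.3892, 0.0525]
tcp_rot: [0.236, 0.788, -0.163, 0.545]
contact_force: [0.6, -0.7, 0.1]
gripper_width: 0.899
grip_force: 0.0
clock: 33.88
position: [0.5898, -0.3885, 0.1537]
tcp_rot: [0.251, 0.835, -0.14, 0.469]
contact_force: [0.9, -0.9, -1.1]
gripper_width: 0.259
grip_force: 0.0
clock: 34.5
position: [0.5945, -0.3916, 0.1477]
tcp_rot: [0.283, 0.943, -0.049, 0.167]
contact_force: [0.4, -1.0, -0.1]
gripper_width: -0.001
grip_force: 0.0
clock: 35.12
position: [0.6282, -0.4131, 0.196]
tcp_rot: [0.287, 0.957, -0.012, 0.043]
contact_force: [-1.0, 0.3, -0.4]
gripper_width: -0.002
grip_force: 0.0
[-0.58  0.59  0.44  1.34  0.    0.  ] [ 0.076 -0.048 -0.996] [ 0.62815321 -0.41314736  0.1959892 ]
(602, -342, 16, 14, 87, [341, 108])
(630, -468, 559, 357, 67, [262, 189])
```

```bash
python3 - <<'E'
from h import *
i=eyes.camera_info('wrist');a=cv2.imread('pics/w6.png')
e=np.array([.5865,-.3855,.072]);u=np.array([.55,.836,0]);r=np.array([.836,-.55,0])
print([proj(i,e+su*.031*u+sr*.013*r).round() for su in(-1,1) for sr in(-1,1)])
p=proj(i,e).astype(int)
g=cv2.cvtColor(a,cv2.COLOR_BGR2GRAY);print(p);print(g[p[1]-40:p[1]+44:6,p[0]-70:p[0]+76:6])
E
```

```text
[array([232., 107.]), array([234., 144.]), array([321., 107.]), array([320., 144.])]
[276 125]
[[ 65  68  68  72  65  67  68  64  68  66  66  66  73  71  71  69  73 105
  108 109 109 107 107 109 110]
 [ 69  66  69  66  70  70  66  67  69  72  65  67  69  72  72  68  69 106
  107 106 108 106 113 104 110]
 [ 64  67  68  68  70  63  65  65  67  67  66  71  75  69  73  74  68 112
  105 112 109 110 112 109 110]
 [ 63  67  68  66  67  69  69  36  57  64  64  27  37  33  66  65  69  62
  104  97  99 111 110 109 110]
 [ 70  71  76  72  68  67  86  64  75  85  95 100 102 105 123 128 134 140
  190 187  97 112 111 113 112]
 [ 64  70  68  73  67  79 138 138 138 143 138 141 139 136 140 138 138 139
  176 178  97 112  96  99  99]
 [ 73  65  68  72  67  73 141 140 138 139 141 137 137 138 134 139 137 136
  177 176  98  96 114 101 109]
 [ 66  66  70  64  64  68 138 141  31 140 138 136  37 146 138 136  78  50
  178 178 101 101  83 175 174]
 [ 72  71  70  71  71  65 137 139 143 138 137 138 139 136 139 143 138 132
  176 176 110 183 175 172 168]
 [ 70  71  75  71  74  69 138 139 136 137 136 134 139 138 138 139 140 187
  180 178 172 178 176 170 172]
 [ 70  70  66  73  72  66 137 132 127 124 117 111 127 112  97  87  95  87
  157 173 177 172 178 174 177]
 [ 74  74  75  72  73  73  76  76  75  69  77  73  77  65  65  91 179 177
  175 174 177 178 176 176 175]
 [ 72  74  70  73  74  76  69  68  73  76  76  70  75  64 118 179 176 171
  175 174 178 174 173 171 171]
 [ 65  66  73  70  70  76  73  73  71  73  70  79 119 111 112 176 175 172
  174 177 173 178 176 176 175]]
```

The mould stands as planned (pixels 242–320 by 109–147). Toppling it.

```bash
cd .;
python3 -m pendant '[{"travel":[0,0,-0.048],"turn":[0,0,0],"hand":0},{"travel":[0,0,-0.048],"turn":[0,0,0],"hand":0},{"travel":[0,0,-0.043],"turn":[0,0,0],"hand":0},{"travel":[0,0,0],"turn":[0,0,0],"hand":0}]'
python3 -m pendant '[{"travel":[-0.0125,0.0083,0],"turn":[0,0,0],"hand":0},{"travel":[-0.0085,0.0055,0],"turn":[0,0,0],"hand":0},{"travel":[-0.0085,0.0055,0],"turn":[0,0,0],"hand":0},{"travel":[-0.0085,0.0055,0],"turn":[0,0,0],"hand":0},{"travel":[-0.0085,0.0055,0],"turn":[0,0,0],"hand":0}]'
python3 -m pendant '[{"travel":[-0.0085,0.0055,0],"turn":[0,0,0],"hand":0},{"travel":[0,0,0],"turn":[0,0,0],"hand":0},{"travel":[0.01,-0.007,0.06],"turn":[0,0,0],"hand":0.9},{"travel":[0.01,-0.007,0.06],"turn":[0,0,0],"hand":0.9},{"travel":[0,0,0],"turn":[0,0,0],"hand":0.9}]'
cat >> h.py <<'E'
def slots(i,a,z,pred,R=60):
    """five dark slots of a mould lying base up near pred (world): their joint centre and long direction at height z"""
    g=cv2.cvtColor(a,cv2.COLOR_RGB2GRAY);p=proj(i,pred).astype(int);x0,y0=max(p[0]-R,0),max(p[1]-R,0)
    b=(cv2.morphologyEx(g,cv2.MORPH_BLACKHAT,cv2.getStructuringElement(0,(25,25)))>50).astype(np.uint8)[y0:p[1]+R,x0:p[0]+R]
    n,l,st,c=cv2.connectedComponentsWithStats(b);res=[]
    for k in range(1,n):
        if st[k,4]<60: continue
        ys,xs=np.where(l==k);W=np.array([at(i,(x+x0,y+y0),z)[:2]*1000 for x,y in zip(xs,ys)],np.float32)
        (cx,cy),(w,h),_=cv2.minAreaRect(W)
        if max(w,h)>2.5*min(w,h): res.append((round(cx),round(cy),round(w),round(h)))
    return res
E
python3 - <<'E'
from h import *
i=eyes.camera_info('wrist');a=eyes.get_image('wrist');cv2.imwrite('pics/w7.png',a[:,:,::-1])
r=slots(i,a,.036,(.546,-.356,.036));print(r,np.mean(r,0))
E
```

```text
clock: 35.67
position: [0.625, -0.4111, 0.0544]
tcp_rot: [0.287, 0.957, -0.011, 0.04]
contact_force: [-0.2, -0.8, -0.1]
gripper_width: -0.001
grip_force: 0.0
clock: 36.3
position: [0.5811, -0.3825, 0.0586]
tcp_rot: [0.287, 0.957, -0.012, 0.044]
contact_force: [-0.3, -0.3, 0.1]
gripper_width: 0.003
grip_force: 0.0
clock: 36.92
position: [0.5964, -0.3935, 0.1845]
tcp_rot: [0.287, 0.957, -0.014, 0.049]
contact_force: [-0.4, -0.4, 0.6]
gripper_width: 0.634
grip_force: 0.0
[(546, -369, 5, 50), (551, -361, 5, 50), (557, -353, 5, 50), (562, -344, 4, 50), (541, -378, 5, 49)] [ 551.4 -361.     4.8   49.8]
```

All five slots are seen, so it lies base up, centred at (0.551, −0.361). Grasping it and carrying it to the middle place.

```bash
cd .;
python3 -m pendant '[{"travel":[-0.042,0.030,0],"turn":[0.056,0.085,0],"hand":0.9},{"travel":[0,0,-0.055],"turn":[0,0,0],"hand":0.9},{"travel":[0,0,-0.055],"turn":[0,0,0],"hand":0.9},{"travel":[0,0,-0.045],"turn":[0,0,0],"hand":0.9},{"travel":[0,0,0],"turn":[0,0,0],"hand":0.9}]'
python3 -m pendant '[{"travel":[0,0,0],"turn":[0,0,0],"hand":0},{"travel":[0,0,0],"turn":[0,0,0],"hand":0},{"travel":[0,0,0],"turn":[0,0,0],"hand":0},{"travel":[0,0,0],"turn":[0,0,0],"hand":0}]' 80
```

```text
clock: 37.6
position: [0.5481, -0.3593, 0.0188]
tcp_rot: [0.288, 0.958, 0.004, -0.009]
contact_force: [-0.6, 0.5, -0.3]
gripper_width: 0.9
grip_force: 0.0
clock: 38.1
position: [0.5522, -0.362, 0.0251]
tcp_rot: [0.288, 0.958, 0.002, -0.004]
contact_force: [0.6, 1.3, 7.5]
gripper_width: 0.692
grip_force: 87.4
```

```bash
cd .;
python3 -m pendant '[{"travel":[0,0,0.05],"turn":[0,0,0],"hand":0},{"travel":[0,0,0.06],"turn":[0,0,0],"hand":0},{"travel":[-0.0004,0.0483,0],"turn":[0,0,0.12],"hand":0},{"travel":[-0.0004,0.0483,0],"turn":[0,0,0.12],"hand":0},{"travel":[-0.0004,0.0483,0],"turn":[0,0,0.12],"hand":0}]'
python3 -m pendant '[{"travel":[-0.0004,0.0483,0],"turn":[0,0,0.12],"hand":0},{"travel":[-0.0004,0.0483,0],"turn":[0,0,0],"hand":0},{"travel":[-0.0004,0.0483,0],"turn":[0,0,0],"hand":0},{"travel":[-0.0004,0.0483,0],"turn":[0,0,0],"hand":0},{"travel":[-0.0004,0.0483,0],"turn":[0,0,0],"hand":0}]'
python3 -m pendant '[{"travel":[0,0,-0.035],"turn":[0,0,0],"hand":0},{"travel":[0,0,-0.03],"turn":[0,0,0],"hand":0},{"travel":[0,0,0],"turn":[0,0,0],"hand":0}]'
```

```text
clock: 38.72
position: [0.5497, -0.2152, 0.1336]
tcp_rot: [0.11, 0.994, 0.001, -0.005]
contact_force: [0.6, 0.3, -4.2]
gripper_width: 0.688
grip_force: 88.6
clock: 39.35
position: [0.5478, 0.0266, 0.1337]
tcp_rot: [0.052, 0.999, 0.001, -0.005]
contact_force: [0.6, -0.9, -3.7]
gripper_width: 0.693
grip_force: 88.6
clock: 39.72
position: [0.5462, 0.0251, 0.0667]
tcp_rot: [0.052, 0.999, 0.001, -0.008]
contact_force: [-0.1, 0.1, -4.4]
gripper_width: 0.698
grip_force: 88.6
```

```bash
cd .;
python3 -m pendant '[{"travel":[0.002,0,-0.008],"turn":[0,0,0],"hand":0},{"travel":[0,0,0],"turn":[0,0,0],"hand":0}]'
python3 -m pendant '[{"travel":[0,0,-0.004],"turn":[0,0,0],"hand":0},{"travel":[0,0,0],"turn":[0,0,0],"hand":0}]'
python3 -m pendant '[{"travel":[0,0,-0.003],"turn":[0,0,0],"hand":0},{"travel":[0,0,0],"turn":[0,0,0],"hand":0}]'
```

```text
clock: 39.98
position: [0.5507, 0.0248, 0.0609]
tcp_rot: [0.052, 0.999, 0.001, -0.005]
contact_force: [0.0, 0.0, -4.1]
gripper_width: 0.691
grip_force: 88.6
clock: 40.22
position: [0.55, 0.0249, 0.0565]
tcp_rot: [0.052, 0.999, 0.001, -0.005]
contact_force: [0.1, 0.5, -3.8]
gripper_width: 0.69
grip_force: 88.6
clock: 40.48
position: [0.5504, 0.025, 0.055]
tcp_rot: [0.052, 0.999, 0.001, -0.005]
contact_force: [-5.0, -0.4, 12.2]
gripper_width: 0.688
grip_force: 90.5
```

```bash
cd .;
python3 -m pendant '[{"travel":[0,0,0],"turn":[0,0,0],"hand":0.8},{"travel":[0,0,0],"turn":[0,0,0],"hand":0.8},{"travel":[0,0,0.05],"turn":[0,0,0],"hand":0.85},{"travel":[0,0,0.05],"turn":[0,0,0],"hand":0.9},{"travel":[-0.037,0,0],"turn":[0.0184,0.174,0],"hand":0.9}]'
python3 -m pendant '[{"travel":[-0.037,0,0],"turn":[0.0184,0.174,0],"hand":0.9},{"travel":[0,0,-0.035],"turn":[0,0,0],"hand":0.9},{"travel":[0,0,0],"turn":[0,0,0],"hand":0.9}]'
python3 - <<'E'
from h import *
i=eyes.camera_info('wrist');s=get_state();a=eyes.get_image('wrist');cv2.imwrite('pics/w8.png',a[:,:,::-1])
print(s['position'].round(4),np.degrees(np.arcsin(Rn.from_quat(s['tcp_rot']).as_matrix()[:2,2])))
g=cv2.cvtColor(a,cv2.COLOR_RGB2GRAY);p=proj(i,(.455,.0265,.066)).astype(int);print(p,proj(i,s['position']))
w=g[p[1]-60:p[1]+60,p[0]-60:p[0]+60]
b=(cv2.morphologyEx(w,cv2.MORPH_BLACKHAT,cv2.getStructuringElement(2,(45,45)))>40).astype(np.uint8)
n,l,st,c=cv2.connectedComponentsWithStats(b)
for k in range(1,n):
    if st[k,4]>80: print(st[k],at(i,c[k]+p-60,.066).round(4))
E
```

```text
clock: 41.1
position: [0.5146, 0.0254, 0.1583]
tcp_rot: [0.051, 0.995, 0.006, -0.089]
contact_force: [-0.3, -0.3, -1.8]
gripper_width: 0.9
grip_force: 0.0
clock: 41.48
position: [0.4751, 0.0249, 0.1166]
tcp_rot: [0.051, 0.982, 0.01, -0.181]
contact_force: [-0.6, -0.2, 0.7]
gripper_width: 0.904
grip_force: 0.0
[0.4751 0.0249 0.1166] [-20.77310627   2.20963637]
[275 236] [276.53917416 283.34896691]
[   0    0  101  120 1412] [0.4376 0.0064 0.066 ]
[ 89   0  31 120 759] [0.4622 0.0564 0.066 ]
[ 18  16  93  94 896] [0.4573 0.029  0.066 ]
[ 51  49  26  27 569] [0.456  0.0279 0.066 ]
```

```bash
cd .;
python3 -m pendant '[{"travel":[-0.009,0.002,-0.025],"turn":[0,0,0],"hand":0.9},{"travel":[-0.009,0.001,-0.025],"turn":[0,0,0],"hand":0.9},{"travel":[-0.009,0.001,-0.023],"turn":[0,0,0],"hand":0.9},{"travel":[0,0,0],"turn":[0,0,0],"hand":0.9}]'
python3 -m pendant '[{"travel":[0,0,0],"turn":[0,0,0],"hand":0},{"travel":[0,0,0],"turn":[0,0,0],"hand":0},{"travel":[0,0,0],"turn":[0,0,0],"hand":0},{"travel":[0,0,0],"turn":[0,0,0],"hand":0}]' 80
python3 -m pendant '[{"travel":[0,0,0.03],"turn":[0,0,0],"hand":0},{"travel":[0,0,0.05],"turn":[0,0,0],"hand":0},{"travel":[0,0,0.05],"turn":[0,0,0],"hand":0}]'
```

```text
clock: 42.02
position: [0.4484, 0.0291, 0.046]
tcp_rot: [0.051, 0.982, 0.01, -0.18]
contact_force: [-0.7, -1.2, -0.2]
gripper_width: 0.9
grip_force: 0.0
clock: 42.52
position: [0.4505, 0.029, 0.0478]
tcp_rot: [0.051, 0.983, 0.01, -0.178]
contact_force: [-0.3, -0.6, 11.3]
gripper_width: 0.708
grip_force: 85.1
clock: 42.9
position: [0.4496, 0.029, 0.178]
tcp_rot: [0.051, 0.983, 0.01, -0.178]
contact_force: [1.2, 0.2, -2.9]
gripper_width: 0.705
grip_force: 87.6
```

```bash
cd .;
python3 -m pendant '[{"travel":[0.0153,-0.0467,0],"turn":[0,0,-0.12],"hand":0},{"travel":[0.0153,-0.0467,0],"turn":[0,0,-0.12],"hand":0},{"travel":[0.0153,-0.0467,0],"turn":[0,0,-0.12],"hand":0},{"travel":[0.0153,-0.0467,0],"turn":[0,0,-0.12],"hand":0},{"travel":[0.0153,-0.0467,0],"turn":[0,0,0],"hand":0}]'
python3 -m pendant '[{"travel":[0.0153,-0.0467,0],"turn":[0,0,0],"hand":0},{"travel":[0.0153,-0.0467,0],"turn":[0,0,0],"hand":0},{"travel":[0.0153,-0.0467,0],"turn":[0,0,0],"hand":0},{"travel":[0.0153,-0.0467,0],"turn":[0,0,0],"hand":0},{"travel":[0,0,0],"turn":[0,0,0],"hand":0}]'
python3 -m pendant '[{"travel":[0,0,-0.008],"turn":[-0.088,-0.1335,0],"hand":0},{"travel":[0,0,-0.008],"turn":[-0.088,-0.1335,0],"hand":0},{"travel":[0,0,-0.008],"turn":[-0.088,-0.1335,0],"hand":0},{"travel":[0,0,-0.008],"turn":[-0.088,-0.1335,0],"hand":0},{"travel":[0,0,-0.008],"turn":[-0.088,-0.1335,0],"hand":0}]'
python3 -m pendant '[{"travel":[0,0,-0.008],"turn":[-0.088,-0.1335,0],"hand":0},{"travel":[0,0,-0.008],"turn":[-0.088,-0.1335,0],"hand":0},{"travel":[0,0,-0.008],"turn":[-0.088,-0.1335,0],"hand":0},{"travel":[0,0,0],"turn":[-0.088,-0.1335,0],"hand":0},{"travel":[0,0,0],"turn":[0,0,0],"hand":0}]'
python3 -m pendant '[{"travel":[0,0,-0.01],"turn":[-0.06,-0.091,0],"hand":0},{"travel":[0,0,-0.01],"turn":[-0.06,-0.091,0],"hand":0},{"travel":[0,0,-0.01],"turn":[-0.06,-0.091,0],"hand":0},{"travel":[0,0,0],"turn":[0,0,0],"hand":0}]'
python3 - <<'E'
from h import *
s=get_state();M=Rn.from_quat(s['tcp_rot']).as_matrix();print(s['q'].round(2),M[:,2].round(3),M[:,1].round(3),np.degrees(np.arccos(-M[2,2])),np.hypot(*s['position'][:2]))
E
```

```text
clock: 43.52
position: [0.5261, -0.207, 0.1769]
tcp_rot: [0.285, 0.942, 0.053, -0.17]
contact_force: [1.1, -0.2, -2.4]
gripper_width: 0.706
grip_force: 87.7
clock: 44.15
position: [0.5866, -0.3904, 0.173]
tcp_rot: [0.285, 0.942, 0.053, -0.171]
contact_force: [-0.2, -0.0, -3.2]
gripper_width: 0.71
grip_force: 87.6
clock: 44.78
position: [0.5901, -0.3887, 0.1441]
tcp_rot: [0.283, 0.946, -0.045, 0.154]
contact_force: [0.7, -0.8, -3.9]
gripper_width: 0.702
grip_force: 87.7
clock: 45.4
position: [0.591, -0.3894, 0.1139]
tcp_rot: [0.262, 0.875, -0.116, 0.391]
contact_force: [-0.2, 0.4, -4.4]
gripper_width: 0.699
grip_force: 87.8
clock: 45.9
position: [0.5965, -0.3934, 0.0838]
tcp_rot: [0.244, 0.815, -0.15, 0.505]
contact_force: [-1.5, 0.2, -4.9]
gripper_width: 0.703
grip_force: 87.9
[-0.59  0.56 -1.05 -1.15  0.   -0.  ] [ 0.749 -0.49  -0.446] [0.549 0.836 0.002] 63.51578634539221 0.7145755931288059
```

```bash
cd .;
python3 -m pendant '[{"travel":[-0.002,0.001,-0.01],"turn":[-0.029,-0.0437,0],"hand":0},{"travel":[-0.002,0.001,-0.01],"turn":[-0.029,-0.0437,0],"hand":0},{"travel":[0,0,-0.01],"turn":[0,0,0],"hand":0},{"travel":[0,0,-0.01],"turn":[0,0,0],"hand":0},{"travel":[0,0,0],"turn":[0,0,0],"hand":0}]'
python3 -m pendant '[{"travel":[0,0,-0.004],"turn":[0,0,0],"hand":0},{"travel":[0,0,0],"turn":[0,0,0],"hand":0}]'
python3 - <<'E'
from h import *
s=get_state();M=Rn.from_quat(s['tcp_rot']).as_matrix();print(s['q'].round(2),M[:,2].round(3),np.degrees(np.arccos(-M[2,2])),np.hypot(*s['position'][:2]))
E
```

```text
clock: 46.52
position: [0.5932, -0.3922, 0.0486]
tcp_rot: [0.235, 0.785, -0.164, 0.55]
contact_force: [0.1, -1.0, -3.5]
gripper_width: 0.704
grip_force: 87.9
clock: 46.78
position: [0.5927, -0.3919, 0.045]
tcp_rot: [0.235, 0.784, -0.164, 0.55]
contact_force: [-0.7, -0.5, -3.2]
gripper_width: 0.701
grip_force: 87.9
[-0.59  0.86 -1.14 -1.66  0.01 -0.  ] [ 0.786 -0.515 -0.341] 70.06201774229737 0.7105529658346773
```

```bash
cd .;
python3 -m pendant '[{"travel":[0,0,-0.005],"turn":[0,0,0],"hand":0},{"travel":[0,0,0],"turn":[0,0,0],"hand":0}]'
python3 -m pendant '[{"travel":[0,0,-0.003],"turn":[0,0,0],"hand":0},{"travel":[0,0,0],"turn":[0,0,0],"hand":0}]'
python3 -m pendant '[{"travel":[0,0,-0.003],"turn":[0,0,0],"hand":0},{"travel":[0,0,0],"turn":[0,0,0],"hand":0}]'
```

```text
clock: 47.02
position: [0.5925, -0.3917, 0.0392]
tcp_rot: [0.235, 0.785, -0.164, 0.55]
contact_force: [-0.3, 0.8, -3.0]
gripper_width: 0.706
grip_force: 87.9
clock: 47.28
position: [0.5928, -0.392, 0.0373]
tcp_rot: [0.235, 0.784, -0.164, 0.551]
contact_force: [-1.0, 0.5, 2.7]
gripper_width: 0.702
grip_force: 87.9
clock: 47.52
position: [0.5933, -0.3924, 0.0372]
tcp_rot: [0.234, 0.783, -0.165, 0.553]
contact_force: [-8.5, 3.8, 16.1]
gripper_width: 0.704
grip_force: 88.5
```

```bash
cd .;
python3 -m pendant '[{"travel":[0,0,0.002],"turn":[0,0,0],"hand":0.75},{"travel":[0,0,0],"turn":[0,0,0],"hand":0.9},{"travel":[0,0,0],"turn":[0,0,0],"hand":0.9},{"travel":[-0.0155,0.01,0.008],"turn":[0,0,0],"hand":0.9},{"travel":[-0.0155,0.01,0.008],"turn":[0,0,0],"hand":0.9}]'
python3 -m pendant '[{"travel":[-0.0155,0.01,0.012],"turn":[0,0,0],"hand":0.9},{"travel":[-0.0155,0.01,0.03],"turn":[0,0,0],"hand":0.9},{"travel":[0,0,0.045],"turn":[0,0,0],"hand":0},{"travel":[0,0,0.04],"turn":[0.088,0.1335,0],"hand":0},{"travel":[0,0,0],"turn":[0.088,0.1335,0],"hand":0}]'
python3 -m pendant '[{"travel":[0,0,0],"turn":[0.088,0.1335,0],"hand":0},{"travel":[0,0,0],"turn":[0.088,0.1335,0],"hand":0},{"travel":[0,0,0],"turn":[0.088,0.1335,0],"hand":0},{"travel":[0,0,0],"turn":[0.088,0.1335,0],"hand":0},{"travel":[0,0,0],"turn":[0.088,0.1335,0],"hand":0}]'
python3 -m pendant '[{"travel":[0.008,-0.0055,0.02],"turn":[0.0907,0.1376,0],"hand":0},{"travel":[0.008,-0.0055,0.02],"turn":[0.0907,0.1376,0],"hand":0},{"travel":[0.009,-0.0055,0.02],"turn":[0,0,0],"hand":0},{"travel":[0.009,-0.0055,0],"turn":[0,0,0],"hand":0},{"travel":[0,0,0],"turn":[0,0,0],"hand":0}]'
python3 - <<'E'
from h import *
i=eyes.camera_info('wrist');a=eyes.get_image('wrist');cv2.imwrite('pics/w9.png',a[:,:,::-1])
e=np.array([.5855,-.3865,.072]);p=proj(i,e).astype(int)
g=cv2.cvtColor(a,cv2.COLOR_RGB2GRAY);print(p);print(g[p[1]-32:p[1]+36:6,p[0]-60:p[0]+64:6])
E
```

```text
clock: 48.15
position: [0.5898, -0.3905, 0.052]
tcp_rot: [0.236, 0.789, -0.162, 0.543]
contact_force: [0.7, 0.0, 0.4]
gripper_width: 0.902
grip_force: 0.0
clock: 48.78
position: [0.5876, -0.3898, 0.1533]
tcp_rot: [0.25, 0.837, -0.139, 0.467]
contact_force: [1.0, -0.4, -3.2]
gripper_width: 0.258
grip_force: 0.0
clock: 49.4
position: [0.5922, -0.3929, 0.1474]
tcp_rot: [0.283, 0.944, -0.048, 0.163]
contact_force: [0.9, -1.3, -1.3]
gripper_width: -0.0
grip_force: 0.0
clock: 50.02
position: [0.6258, -0.4145, 0.1959]
tcp_rot: [0.287, 0.957, -0.01, 0.04]
contact_force: [-0.4, -0.5, 0.1]
gripper_width: 0.0
grip_force: 0.0
[278 127]
[[ 67  70  65  72  73  66  63  74  65  66  68  72  65  71  72 107 107 108
  110 107 108]
 [ 71  68  63  65  67  71  73  72  69  66  72  71  68  72  71 111 105 110
  107 110 105]
 [ 68  72  70  68  86  58  63  64  65  29  38  37  65  71  67  61  97  99
   95 109 111]
 [ 69  69  68 139 126 127 121 103 100  93  94  84  75  72  75  59  83  93
   96 108 113]
 [ 67  71  67 144 138 141 141 139 142 137 139 140 140 139 138 138 180 177
   99 107 105]
 [ 70  69  71 142 139 136 139 141 139 139 142 139 139 140 139 140 177 163
   98 108  95]
 [ 72  69  65 140 141 137  27 140 141 143  42 138 140 138  44 134 179 127
   99 101  96]
 [ 70  72  71 137 140 138 139 138 138 138 140 137 138 140 150 155 180  92
  112 188 174]
 [ 71  71  70 140 138 134 138 137 138 139 136 138 139 139 138 182 179 144
  174 179 173]
 [ 74  72  72  65  52  58  69  84  97 118 123 117 118 126 129 175 178 178
  178 175 179]
 [ 66  70  74  74  68  69  69  75  75  74  76  62  67  98 178 175 178 175
  176 177 176]
 [ 69  75  75  69  74  69  70  73  74  76  74  62 118 177 173 175 173 172
  174 174 178]]
```

Standing as before. Toppling it.

```bash
cd .;
python3 -m pendant '[{"travel":[0,0,-0.048],"turn":[0,0,0],"hand":0},{"travel":[0,0,-0.048],"turn":[0,0,0],"hand":0},{"travel":[0,0,-0.043],"turn":[0,0,0],"hand":0},{"travel":[0,0,0],"turn":[0,0,0],"hand":0}]'
python3 -m pendant '[{"travel":[-0.0125,0.0083,0],"turn":[0,0,0],"hand":0},{"travel":[-0.0085,0.0055,0],"turn":[0,0,0],"hand":0},{"travel":[-0.0085,0.0055,0],"turn":[0,0,0],"hand":0},{"travel":[-0.0085,0.0055,0],"turn":[0,0,0],"hand":0},{"travel":[-0.0085,0.0055,0],"turn":[0,0,0],"hand":0}]'
python3 -m pendant '[{"travel":[-0.0085,0.0055,0],"turn":[0,0,0],"hand":0},{"travel":[0,0,0],"turn":[0,0,0],"hand":0},{"travel":[0.01,-0.007,0.06],"turn":[0,0,0],"hand":0.9},{"travel":[0.01,-0.007,0.06],"turn":[0,0,0],"hand":0.9},{"travel":[0,0,0],"turn":[0,0,0],"hand":0.9}]'
python3 - <<'E'
from h import *
i=eyes.camera_info('wrist');a=eyes.get_image('wrist');cv2.imwrite('pics/w10.png',a[:,:,::-1])
r=slots(i,a,.036,(.546,-.356,.036));print(r,np.mean(r,0))
E
```

```text
clock: 50.58
position: [0.6226, -0.4125, 0.0543]
tcp_rot: [0.287, 0.957, -0.01, 0.036]
contact_force: [-0.9, 1.0, 0.2]
gripper_width: -0.0
grip_force: 0.0
clock: 51.2
position: [0.5787, -0.384, 0.0586]
tcp_rot: [0.287, 0.957, -0.011, 0.04]
contact_force: [-0.1, 0.8, -0.1]
gripper_width: -0.001
grip_force: 0.0
clock: 51.82
position: [0.594, -0.395, 0.1844]
tcp_rot: [0.287, 0.957, -0.012, 0.045]
contact_force: [-0.5, -0.7, -0.4]
gripper_width: 0.638
grip_force: 0.0
[(540, -380, 4, 49), (546, -371, 4, 49), (552, -364, 5, 50), (557, -355, 5, 50), (562, -347, 5, 50)] [ 551.4 -363.4    4.6   49.6]
```

```bash
cd .;
python3 -m pendant '[{"travel":[-0.038,0.029,0],"turn":[0.052,0.079,0],"hand":0.9},{"travel":[0,0,-0.055],"turn":[0,0,0],"hand":0.9},{"travel":[0,0,-0.055],"turn":[0,0,0],"hand":0.9},{"travel":[0,0,-0.042],"turn":[0,0,0],"hand":0.9},{"travel":[0,0,0],"turn":[0,0,0],"hand":0.9}]'
python3 -m pendant '[{"travel":[0,0,0],"turn":[0,0,0],"hand":0},{"travel":[0,0,0],"turn":[0,0,0],"hand":0},{"travel":[0,0,0],"turn":[0,0,0],"hand":0},{"travel":[0,0,0],"turn":[0,0,0],"hand":0}]' 80
python3 -m pendant '[{"travel":[0,0,0.05],"turn":[0,0,0],"hand":0},{"travel":[0,0,0.06],"turn":[0,0,0],"hand":0},{"travel":[-0.0120,0.0485,0],"turn":[0,0,0.12],"hand":0},{"travel":[-0.0120,0.0485,0],"turn":[0,0,0.12],"hand":0},{"travel":[-0.0120,0.0485,0],"turn":[0,0,0.12],"hand":0}]'
python3 -m pendant '[{"travel":[-0.0120,0.0485,0],"turn":[0,0,0.12],"hand":0},{"travel":[-0.0120,0.0485,0],"turn":[0,0,0],"hand":0},{"travel":[-0.0120,0.0485,0],"turn":[0,0,0],"hand":0},{"travel":[-0.0120,0.0485,0],"turn":[0,0,0],"hand":0},{"travel":[-0.0120,0.0485,0],"turn":[0,0,0],"hand":0}]'
```

```text
clock: 52.5
position: [0.5499, -0.3618, 0.022]
tcp_rot: [0.288, 0.958, 0.004, -0.009]
contact_force: [-0.6, 0.1, 1.1]
gripper_width: 0.899
grip_force: 0.0
clock: 53.0
position: [0.5539, -0.3645, 0.0283]
tcp_rot: [0.288, 0.958, 0.002, -0.004]
contact_force: [-0.5, -0.7, 7.8]
gripper_width: 0.682
grip_force: 87.4
clock: 53.62
position: [0.5163, -0.217, 0.1367]
tcp_rot: [0.11, 0.994, 0.002, -0.005]
contact_force: [1.2, 0.9, -2.4]
gripper_width: 0.678
grip_force: 86.9
clock: 54.25
position: [0.4563, 0.0256, 0.1368]
tcp_rot: [0.052, 0.999, 0.002, -0.005]
contact_force: [1.3, -0.3, -3.2]
gripper_width: 0.678
grip_force: 86.9
```

```bash
cd .;
python3 -m pendant '[{"travel":[0.003,0.008,-0.035],"turn":[0,0,0],"hand":0},{"travel":[0,0,-0.034],"turn":[0,0,0],"hand":0},{"travel":[0,0,0],"turn":[0,0,0],"hand":0}]'
python3 -m pendant '[{"travel":[0,0,-0.005],"turn":[0,0,0],"hand":0},{"travel":[0,0,0],"turn":[0,0,0],"hand":0}]'
python3 -m pendant '[{"travel":[0,0,-0.003],"turn":[0,0,0],"hand":0},{"travel":[0,0,0],"turn":[0,0,0],"hand":0}]'
```

```text
clock: 54.62
position: [0.4579, 0.0323, 0.066]
tcp_rot: [0.051, 0.999, 0.001, -0.008]
contact_force: [-0.6, -0.1, -2.9]
gripper_width: 0.68
grip_force: 87.5
clock: 54.88
position: [0.4606, 0.032, 0.0633]
tcp_rot: [0.052, 0.999, 0.002, -0.005]
contact_force: [0.5, 0.2, -2.8]
gripper_width: 0.679
grip_force: 87.4
clock: 55.12
position: [0.4599, 0.0321, 0.0596]
tcp_rot: [0.052, 0.999, 0.002, -0.005]
contact_force: [-0.4, -0.5, -4.4]
gripper_width: 0.681
grip_force: 87.4
```

```bash
cd .;
python3 -m pendant '[{"travel":[0,0,-0.003],"turn":[0,0,0],"hand":0},{"travel":[0,0,0],"turn":[0,0,0],"hand":0}]'
python3 -m pendant '[{"travel":[0,0,0],"turn":[0,0,0],"hand":0.8},{"travel":[0,0,0],"turn":[0,0,0],"hand":0.8},{"travel":[0,0,0.05],"turn":[0,0,0],"hand":0.82},{"travel":[0,0,0.05],"turn":[0,0,0],"hand":0.6},{"travel":[0.04,0,0.05],"turn":[0,0,0],"hand":0.2}]'
python3 -m pendant '[{"travel":[0.05,0,0.04],"turn":[0,0,0],"hand":0},{"travel":[0.05,-0.01,0],"turn":[0,0,0],"hand":0},{"travel":[0.05,0,0],"turn":[0,0,0],"hand":0},{"travel":[0,0,0],"turn":[0,0,0],"hand":0}]'
python3 - <<'E'
from h import *
i=eyes.camera_info('wrist');a=eyes.get_image('wrist');cv2.imwrite('pics/w11.png',a[:,:,::-1]);print(get_state()['position'])
for p in[(.458,.034,.066),(.550,.025,.066),(.642,.015,.066)]:
    r=slots(i,a,.066,p,45);print(proj(i,p).round(),len(r),r)
E
```

```text
clock: 55.38
position: [0.4603, 0.0321, 0.0581]
tcp_rot: [0.052, 0.999, 0.002, -0.005]
contact_force: [-6.2, 0.0, 21.8]
gripper_width: 0.68
grip_force: 91.6
clock: 56.0
position: [0.4974, 0.0321, 0.2071]
tcp_rot: [0.052, 0.999, 0.002, -0.006]
contact_force: [2.6, -0.1, 0.6]
gripper_width: 0.401
grip_force: 0.0
clock: 56.5
position: [0.6502, 0.022, 0.2415]
tcp_rot: [0.052, 0.999, 0.002, -0.007]
contact_force: [0.2, -0.5, -0.1]
gripper_width: 0.002
grip_force: 0.0
[0.64839375 0.02206638 0.24219477]
[266. -57.] 14 [(585, 20, 66, 180), (594, 54, 4, 171), (551, 36, 4, 50), (552, 46, 4, 50), (549, 6, 5, 50), (550, 16, 5, 50), (551, 26, 5, 49), (629, -26, 3, 83), (642, -2, 5, 49), (643, 7, 5, 49), (643, 18, 5, 50), (644, 27, 5, 49), (645, 37, 4, 49), (681, 7, 85, 24)]
[268.  74.] 6 [(554, 59, 3, 69), (551, 36, 4, 50), (552, 46, 4, 50), (549, 6, 5, 50), (550, 16, 5, 50), (551, 26, 5, 49)]
[268. 182.] 8 [(642, 51, 4, 74), (643, 18, 5, 50), (644, 27, 5, 49), (645, 37, 4, 49), (642, -2, 5, 49), (643, 7, 5, 49), (650, -27, 2, 41), (678, 21, 39, 15)]
```

View pics/w11.png

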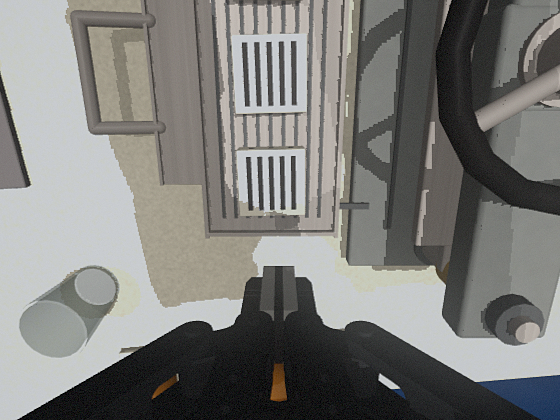

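B and C lie base up in the middle, with slot centres at (269,73) and (269,181) px. I'll move back to check A.

```bash
cd .;
python3 -m pendant '[{"travel":[-0.05,0,0],"turn":[0,0,0],"hand":0},{"travel":[-0.05,0,0],"turn":[0,0,0],"hand":0},{"travel":[-0.05,0,0],"turn":[0,0,0],"hand":0},{"travel":[0,0,0],"turn":[0,0,0],"hand":0}]'
python3 - <<'E'
from h import *
i=eyes.camera_info('wrist');a=eyes.get_image('wrist');cv2.imwrite('pics/w12.png',a[:,:,::-1])
for p in[(.458,.034,.066),(.550,.025,.066)]:
    r=[x for x in slots(i,a,.066,p,50) if 44<max(x[2:])<56];print(proj(i,p).round(),len(r),r,np.mean(r,0)[:2] if r else 0)
E
```

```text
clock: 57.05
position: [0.4931, 0.0222, 0.2452]
tcp_rot: [0.051, 0.999, 0.002, -0.006]
contact_force: [0.6, 0.3, 0.5]
gripper_width: -0.001
grip_force: 0.0
[286. 150.] 6 [(457, 13, 4, 49), (458, 23, 5, 49), (459, 33, 5, 49), (461, 43, 5, 50), (462, 53, 5, 50), (483, 75, 2, 49)] [463.33333333  40.        ]
[286. 245.] 3 [(549, 17, 7, 48), (549, 25, 7, 45), (552, 46, 5, 51)] [550.          29.33333333]
```

All three moulds lie base up on the middle line. Now I grip the handle and push the tray home.

```bash
cd .;
python3 -m pendant '[{"travel":[0.013,-0.052,0],"turn":[0,0,0],"hand":0.45},{"travel":[0.013,-0.052,0],"turn":[0,0,0],"hand":0.45},{"travel":[0.013,-0.052,0],"turn":[0,0,0],"hand":0.45},{"travel":[0,0,-0.05],"turn":[0,0,0],"hand":0.45},{"travel":[0,0,-0.05],"turn":[0,0,0],"hand":0.45}]'
python3 -m pendant '[{"travel":[0,0,-0.05],"turn":[0,0,0],"hand":0.45},{"travel":[0,0,-0.05],"turn":[0,0,0],"hand":0.45},{"travel":[0,0,0],"turn":[0,0,0],"hand":0.45}]'
python3 -m pendant '[{"travel":[0,0,-0.005],"turn":[0,0,0],"hand":0},{"travel":[0,0,0],"turn":[0,0,0],"hand":0},{"travel":[0,0,0],"turn":[0,0,0],"hand":0},{"travel":[0,0,0],"turn":[0,0,0],"hand":0}]' 40
```

```text
clock: 57.72
position: [0.5377, -0.1351, 0.1432]
tcp_rot: [0.052, 0.999, 0.001, -0.005]
contact_force: [0.8, 0.2, -0.4]
gripper_width: 0.446
grip_force: 0.0
clock: 58.1
position: [0.5344, -0.1333, 0.0413]
tcp_rot: [0.052, 0.999, 0.002, -0.009]
contact_force: [0.5, -0.6, 0.9]
gripper_width: 0.448
grip_force: 0.0
clock: 58.6
position: [0.5381, -0.1342, 0.0407]
tcp_rot: [0.052, 0.999, 0.001, -0.004]
contact_force: [2.6, -0.6, 5.1]
gripper_width: 0.117
grip_force: 39.9
```

```bash
cd .;
python3 -m pendant '[{"travel":[0.0006,0.006,0],"turn":[0,0,0],"hand":0},{"travel":[0.0014,0.014,0],"turn":[0,0,0],"hand":0},{"travel":[0.0016,0.016,0],"turn":[0,0,0],"hand":0},{"travel":[0.0016,0.016,0],"turn":[0,0,0],"hand":0},{"travel":[0.0016,0.016,0],"turn":[0,0,0],"hand":0}]'
python3 -m pendant '[{"travel":[0.0016,0.016,0],"turn":[0,0,0],"hand":0},{"travel":[0.0016,0.016,0],"turn":[0,0,0],"hand":0},{"travel":[0.0016,0.016,0],"turn":[0,0,0],"hand":0},{"travel":[0.0016,0.016,0],"turn":[0,0,0],"hand":0},{"travel":[0.0016,0.016,0],"turn":[0,0,0],"hand":0}]'
python3 -m pendant '[{"travel":[0.0012,0.012,0],"turn":[0,0,0],"hand":0},{"travel":[0.0007,0.007,0],"turn":[0,0,0],"hand":0},{"travel":[0.0005,0.005,0],"turn":[0,0,0],"hand":0},{"travel":[0.0002,0.002,0],"turn":[0,0,0],"hand":0},{"travel":[0,0,0],"turn":[0,0,0],"hand":0}]'
```

```text
clock: 59.22
position: [0.545, -0.0661, 0.0407]
tcp_rot: [0.052, 0.999, 0.001, -0.004]
contact_force: [2.1, -3.5, 7.0]
gripper_width: 0.119
grip_force: 40.2
clock: 59.85
position: [0.5529, 0.0141, 0.0407]
tcp_rot: [0.052, 0.999, 0.001, -0.004]
contact_force: [2.7, -3.6, 6.2]
gripper_width: 0.121
grip_force: 40.2
clock: 60.48
position: [0.5553, 0.0376, 0.0407]
tcp_rot: [0.052, 0.999, -0.001, -0.004]
contact_force: [1.5, -14.2, 9.0]
gripper_width: 0.117
grip_force: 40.5
```

The tray is home against its stop at the same handle position as at the start. Now I go back to the wheel to wind clockwise.

```bash
cd .;
python3 -m pendant '[{"travel":[0,0,0],"turn":[0,0,0],"hand":0.45},{"travel":[0,0,0],"turn":[0,0,0],"hand":0.45},{"travel":[0,0,0.05],"turn":[0,0,0],"hand":0.45},{"travel":[0,0,0.05],"turn":[0,0,0],"hand":0.45},{"travel":[0,0,0.05],"turn":[0,0,0],"hand":0}]'
python3 -m pendant '[{"travel":[0,0,0.055],"turn":[0,0,0],"hand":0},{"travel":[-0.005,0.042,0],"turn":[0,0,0],"hand":0},{"travel":[-0.005,0.042,0],"turn":[0,0,0],"hand":0},{"travel":[-0.005,0.041,0],"turn":[0,0,0],"hand":0},{"travel":[0,0,0],"turn":[0,0,0],"hand":0}]'
python3 - <<'E'
from h import *
print(get_state()['position'])
i=eyes.camera_info('wrist');a=eyes.get_image('wrist');cv2.imwrite('pics/w13.png',a[:,:,::-1])
hsv=cv2.cvtColor(a,cv2.COLOR_RGB2HSV);m=((hsv[...,0]>12)&(hsv[...,0]<30)&(hsv[...,1]>150)&(hsv[...,2]>90)).astype(np.uint8)
n,l,s,c=cv2.connectedComponentsWithStats(m)
for k in range(1,n):
    if s[k,4]>40:
        for z in(.212,.164):
            p=at(i,c[k],z);d=p[:2]-[.568,.198];print(c[k].round(),s[k,4],z,p.round(3),np.hypot(*d).round(3),'theta',((-.103+np.pi-np.arctan2(d[1],d[0]))%6.283).round(3))
E
```

```text
clock: 61.1
position: [0.5535, 0.0405, 0.1907]
tcp_rot: [0.051, 0.999, 0.002, -0.006]
contact_force: [1.5, -0.4, 0.5]
gripper_width: 0.254
grip_force: 0.0
clock: 61.72
position: [0.5382, 0.1678, 0.2439]
tcp_rot: [0.05, 0.999, 0.002, -0.006]
contact_force: [0.5, 0.3, -0.8]
gripper_width: -0.002
grip_force: 0.0
[0.5382213  0.16776498 0.24391061]
[331.  98.] 1680 0.212 [0.462 0.201 0.212] 0.106 theta 6.21
[331.  98.] 1680 0.164 [0.462 0.208 0.164] 0.106 theta 6.275
[345. 155.] 426 0.212 [0.489 0.206 0.212] 0.079 theta 0.002
[345. 155.] 426 0.164 [0.497 0.215 0.164] 0.073 theta 0.127
```

The brass detection puts the stud at 0.00 rad with radius 79 mm, and the pointer at 106 mm. Winding clockwise.

```bash
cd .;
python3 -m pendant '[{"travel":[0.001,-0.004,-0.025],"turn":[0,0,0],"hand":0},{"travel":[0,0,-0.025],"turn":[0,0,0],"hand":0},{"travel":[0,0,-0.021],"turn":[0,0,0],"hand":0},{"travel":[0,0,0],"turn":[0,0,0],"hand":0}]'
python3 -m pendant '[{"travel":[-0.0137,0.0189,0],"turn":[0,0,0],"hand":0},{"travel":[-0.0024,0.0231,0],"turn":[0,0,0],"hand":0},{"travel":[0.0094,0.0213,0],"turn":[0,0,0],"hand":0}]'
python3 -m pendant '[{"travel":[0.0189,0.0137,0],"turn":[0,0,0],"hand":0},{"travel":[0.0231,0.0024,0],"turn":[0,0,0],"hand":0},{"travel":[0.0213,-0.0094,0],"turn":[0,0,0],"hand":0}]'
python3 -m pendant '[{"travel":[0.0137,-0.0189,0],"turn":[0,0,0],"hand":0},{"travel":[0.0024,-0.0231,0],"turn":[0,0,0],"hand":0},{"travel":[-0.0094,-0.0213,0],"turn":[0,0,0],"hand":0}]'
```

```text
clock: 62.28
position: [0.5391, 0.16, 0.1719]
tcp_rot: [0.052, 0.999, 0.001, -0.007]
contact_force: [0.9, 1.3, 0.6]
gripper_width: 0.003
grip_force: 0.0
clock: 62.65
position: [0.5321, 0.222, 0.1739]
tcp_rot: [0.053, 0.999, -0.001, -0.006]
contact_force: [-3.5, -8.4, -1.5]
gripper_width: -0.001
grip_force: 3.9
clock: 63.02
position: [0.5939, 0.2318, 0.1735]
tcp_rot: [0.051, 0.999, 0.002, -0.009]
contact_force: [-9.4, 5.5, 1.8]
gripper_width: -0.003
grip_force: 4.7
clock: 63.4
position: [0.605, 0.1688, 0.1742]
tcp_rot: [0.051, 0.999, 0.004, -0.005]
contact_force: [3.6, 6.4, -1.9]
gripper_width: -0.002
grip_force: 3.4
```

```bash
cd .;
python3 -m pendant '[{"travel":[-0.0189,-0.0137,0],"turn":[0,0,0],"hand":0},{"travel":[-0.0231,-0.0024,0],"turn":[0,0,0],"hand":0},{"travel":[-0.015,0.0065,0],"turn":[0,0,0],"hand":0},{"travel":[0,0,0],"turn":[0,0,0],"hand":0}]'
python3 - <<'E'
from h import *
d=get_state()['position'][:2]-[.568,.198];print(np.degrees(np.arctan2(d[1],d[0]))%360,np.hypot(*d))
i=eyes.camera_info('wrist');a=eyes.get_image('wrist');cv2.imwrite('pics/w14.png',a[:,:,::-1])
hsv=cv2.cvtColor(a,cv2.COLOR_RGB2HSV);m=((hsv[...,0]>12)&(hsv[...,0]<30)&(hsv[...,1]>150)&(hsv[...,2]>90)).astype(np.uint8)
n,l,s,c=cv2.connectedComponentsWithStats(m)
for k in range(1,n):
    if s[k,4]>40:
        p=at(i,c[k],.212);d=p[:2]-[.568,.198];print(c[k].round(),s[k,4],p.round(3),np.hypot(*d).round(3),'theta',((-.103+np.pi-np.arctan2(d[1],d[0]))%6.283).round(3))
E
```

```text
clock: 63.9
position: [0.5468, 0.158, 0.175]
tcp_rot: [0.052, 0.999, 0.002, -0.004]
contact_force: [0.1, -0.2, -0.2]
gripper_width: 0.003
grip_force: 0.5
242.05394869838182 0.04529736171368708
[378.  70.] 3962 [0.464 0.195 0.212] 0.104 theta 6.153
[244. 220.] 947 [0.503 0.152 0.212] 0.079 theta 5.565
```

```bash
cd .;
python3 -m pendant '[{"travel":[-0.0065,0.0045,0],"turn":[0,0,0],"hand":0},{"travel":[-0.0057,0.0054,0],"turn":[0,0,0],"hand":0},{"travel":[-0.0048,0.0065,0],"turn":[0,0,0],"hand":0},{"travel":[-0.0038,0.0075,0],"turn":[0,0,0],"hand":0},{"travel":[0,0,0],"turn":[0,0,0],"hand":0}]'
cat > th.py <<'E'
from h import *
d=get_state()['position'][:2]-[.568,.198];print(np.degrees(np.arctan2(d[1],d[0]))%360,np.hypot(*d))
i=eyes.camera_info('wrist');a=eyes.get_image('wrist');cv2.imwrite('pics/wth.png',a[:,:,::-1])
hsv=cv2.cvtColor(a,cv2.COLOR_RGB2HSV);m=((hsv[...,0]>12)&(hsv[...,0]<30)&(hsv[...,1]>150)&(hsv[...,2]>90)).astype(np.uint8)
n,l,s,c=cv2.connectedComponentsWithStats(m)
for k in range(1,n):
    if s[k,4]>40:
        p=at(i,c[k],.212);d=p[:2]-[.568,.198];print(c[k].round(),s[k,4],p.round(3),np.hypot(*d).round(3),'theta',((-.103+np.pi-np.arctan2(d[1],d[0]))%6.283).round(3))
E
python3 th.py
```

```text
clock: 64.58
position: [0.5257, 0.182, 0.1735]
tcp_rot: [0.052, 0.999, 0.001, -0.006]
contact_force: [-0.0, -1.8, -0.0]
gripper_width: -0.001
grip_force: 0.7
200.76127404056123 0.04520823044370638
[323. 131.] 3333 [0.457 0.203 0.212] 0.111 theta 6.222
[341. 228.] 1116 [0.488 0.206 0.212] 0.081 theta 0.001
```

The stud is back over the pointer. Withdrawing clear and doing a last check.

```bash
cd .;
python3 -m pendant '[{"travel":[0.005,-0.009,0],"turn":[0,0,0],"hand":0},{"travel":[0,0,0.035],"turn":[0,0,0],"hand":0},{"travel":[0,0,0.04],"turn":[0,0,0],"hand":0},{"travel":[0,0,0.03],"turn":[0,0,0],"hand":0},{"travel":[0,0,0],"turn":[0,0,0],"hand":0}]'
python3 th.py
python3 - <<'E'
from h import *
i=eyes.camera_info('scene');a=eyes.get_image('scene').astype(int);b=cv2.imread('pics/scene0.png')[:,:,::-1].astype(int)
for n,p in dict(jar2=(.408,.496,.05),flask=(.564,.493,.06),beaker=(.77,-.212,.05),jar1=(.713,-.354,.05),handle=(.549,.038,.05)).items():
    u,v=proj(i,p).astype(int);s=np.s_[v-18:v+18,u-18:u+18];print(n,abs(a[s]-b[s]).mean().round(1))
E
```

```text
clock: 65.25
position: [0.5318, 0.173, 0.2803]
tcp_rot: [0.052, 0.999, 0.002, -0.004]
contact_force: [-0.8, -0.7, -0.0]
gripper_width: -0.001
grip_force: 0.0
214.64479590658988 0.04402862975413428
[316. 108.] 1233 [0.46  0.203 0.212] 0.108 theta 6.228
[325. 157.] 296 [0.489 0.207 0.212] 0.079 theta 0.005
jar2 7.5
flask 5.3
beaker 5.2
jar1 5.1
handle 49.5
```

```bash
python3 - <<'E'
from h import *
i=eyes.camera_info('side');a=eyes.get_image('side');b=cv2.imread('pics/side0.png')[:,:,::-1]
u,v=proj(i,(.549,.038,.05)).astype(int)
A=cv2.cvtColor(a,7);B=cv2.cvtColor(b,7);T=B[v-12:v+12,u-24:u+24]
r=cv2.matchTemplate(A[v-32:v+32,u-44:u+44],T,5);print(cv2.minMaxLoc(r),'expect',(20,20))
for dy in(-.008,.008): print(proj(i,(.549,.038+dy,.05))-proj(i,(.549,.038,.05)))
E
```

```text
(-0.24261246621608734, 0.6837559938430786, (19, 9), (20, 20)) expect (20, 20)
[0.64916668 1.52927294]
[-0.64318273 -1.51517627]
```

```bash
python3 -c "
from workcell import ctrl; print(ctrl.close_job())"
```

```text
the job is handed in; nothing more can be done
None
```

I handed the job in with all three moulds turned base up in a row on the tray, the tray home, the wheel one full turn from right back with its stud over the pointer, and no glassware knocked over; the platen's pressure on the moulds was not measured directly, and no verdict came back.

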